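# Set and lock the length stop under the extraction beam

### The job

Slide the yellow stop carriage along its rail, under the blue extraction beam, until you feel its steel stop plate bear lightly on the end of the pale speckled granite (not the red sandstone), without shoving either stone out of place. Then lock it there: turn the red clutch cap clockwise until its spindle is tight and the clutch slips and clicks, let it click round about an eighth of a turn but no more than a quarter, and let go. Leave the other things on the table where they are.

Things in the scene. Friction and masses are not known exactly. Their poses are not given: they have to be found in the camera images.
- rail_mid (a point): Middle of the straight aluminium rail of the fixed stop bench, 28 mm above the table. Its axes are the bench's: y along the rail, x level and across it (away from the robot, towards the bed with the stones), z up. Grey base plate 190 x 620 x 12 mm, from 50 mm before the rail's middle line to 140 mm behind it
- beam_mid (a point): Middle of the underside of the blue extraction beam, 287 mm above the table. The beam runs along the rail over its whole length: 620 mm long, from 20 mm before the rail's middle line to 40 mm behind it, on a 30 mm post at each end (295 mm from the middle). A tool cannot stand upright over the cap but comes in tilted from the robot's side, along the cap's axis. Axes as rail_mid
- carriage: Yellow stop carriage, 56 x 60 mm in plan, top 52 mm above the table. Origin on the rail's middle line at table height, in the middle of the carriage's length; axes as rail_mid. It slides along the rail only (its y), 140 mm either way from rail_mid; rubs with about 5 N, stays where it is left. Its steel stop plate, 12 mm thick along the rail (faces 6 mm either side of the origin), reaches over the bed 28 to 106 mm behind the rail's middle line, 16 to 62 mm above the table
- cap_grip (a point): Centre of the red ribbed clutch cap, also the carriage's handle: a cylinder 30 mm wide, 32 mm long, 32 mm before the rail's middle line, 87 mm above the table. z is its axis, outwards, leaning 29 degrees (0.5 rad) from vertical to the robot's side (bench -x); x and y turn with the cap. Below it 20 mm of spindle (at most 23 mm wide), then a boss 32 mm wide
- clutch (a joint): Slip of the red cap round its locking spindle (rad), 0 at the start. Turned clockwise (seen looking at the cap's outer end), the cap first carries the spindle with it against 0.025 N m, for 0.8 to 1.9 rad (unknown, different each time), until the spindle is tight; from then on the clutch slips (clicks) at a steady 0.14 N m or so and this angle grows
- granite: Pale grey-white, dark-speckled granite piece, loose on the bed 12 mm above the table, 80 x 100 x 75 mm (x across, y along the rail; stepped at the top), about 2 kg. Origin in the middle of its underside, axes as rail_mid. The stop plate touches it when its origin and the carriage's are 56 mm apart along the rail. At either end of the rail; it slides when pushed with about 12 N
- sandstone: Red sandstone piece, same shape, size and origin, about the same mass, at the other end of the rail
- hammer: Loose mason's hammer, 220 mm, lying on the table (bystander); origin under its middle
- chisel: Loose steel chisel, 195 mm, lying on the table (bystander)
- flat_brush: Loose dusting brush, 160 x 50 x 20 mm (bystander)
- spray_bottle: Loose clear spray bottle, 190 mm tall, 68 mm wide, standing (bystander); origin under its middle
- mug: Loose blue mug, 90 mm tall (bystander); origin under its middle
- grinding_cone: Loose grey grinding cone, 78 mm tall, 70 mm wide, standing (bystander); origin under its middle
Things that resemble listed ones, but are neither listed nor needed, are in the scene too. Of the things that look like the granite, the larger one is meant.

How it is judged:
By the outcome, as a careful person would: the job done as asked, in the order asked, and still so for the second after the job is handed in, with the robot touching nothing.
It also fails if it takes over 58 s, if anything falls off the work surface, if the arm or the gripper's body presses on something with over 40 N, if the wrist force passes 120 N, or if a joint passes its speed limit or range.

### The arm

A 6-joint arm with a two-finger parallel gripper is mounted at the origin on the work surface. World frame = base frame: x ahead of the robot, y to its left, z up, the work surface at z = 0. Lengths are in m, angles in rad, forces in N, time in s.
With the tool pointing down it reaches from about 0.35 to 0.975 m from the base axis. Payload 4.9 kg.
Tool frame: the origin (TCP) lies at the very end of the fingers, on their centre line; the grasp point (between the pads) lies 19 mm behind it; z points along the fingers, x is the direction in which the jaws open and shut, and the axes are right-handed (so a half turn about z gives the same grasp; the last joint's range is limited). The gripper opens to 85 mm and grips with 20 to 120 N. Pads are 22 mm wide; open, the fingers measure 114 mm over their backs; the gripper's body (76 mm by 85 mm) begins 54 mm behind the grasp point. The pads swing forward as they close: fully open they stand 13 mm farther back than shut.
Start: joints at [1.217, 0.053, 1.613, -0, 1.476, -0.119], TCP at [0.145, 0.608, 0.231] pointing down, gripper open.
Joint ranges: [-3.01, 3.01], [-1.01, 2.22], [0.06, 2.58], [-1.02, 4.17], [0.09, 2.62], [-3.14, 3.14]. Speed limits (rad/s): [2.57, 2.57, 3.14, 3.14, 3.14, 3.14].

### API

Orientations are given as a rotation vector (axis times angle).
In Python, from station import monitor, imaging, ticket gives the robot as it stands.
- The arm moves only by the tool step_arm, never from a script. Its argument "targets" is one flat list of numbers, 4 for each row, row after row: the shift along the tool's x, y, z in m, then the turn about the tool's z in rad. In form: [tx, ty, tz, roll, tx, ty, tz, roll, ...]. A call has 1 to 12 rows; each row is the pose to reach, as a shift and turn from the pose measured when the call began, along the tool's axes at that moment; what a row does not reach only later rows make up. A row lasts 1/12 s, in which the tool goes at most 41.7 mm and 7.16 degrees, less where a joint would pass 70% of its speed; a pose out of reach is approached as far as the arm can. A call with a gripper value outside its range is refused whole. "grip" is the finger opening in m, from 0 to 0.0854, set as the call begins (left out, the last holds). The fingers move at their own pace and stop on an object; "force" is the grip in N (left out, the last holds). Time passes only in rows, so rows that repeat a pose let the fingers close. It gives the time, the measured TCP pose, the force and the opening at its end, in the units of the state.
- monitor.get_obs(): the state, without advancing time (a new reading comes with each control period).
- imaging.get_image(name): name is "scene" or "top"; returns a dict with "color" (420x560x3 uint8, red, green, blue), "depth" (420x560 float32, m along the optical axis (not along the pixel's ray), 0 where there is no reading), "fov_y" (degrees; the focal length in pixels is half the picture's height over the tangent of half this angle, whatever the lens; pixels are square), "cx", "cy" (the principal point, pixels), "k1" (the pictures are not rectified: a ray, as slopes to the right and down, at radius r is drawn at 1 + k1 r^2 times it, then the intrinsics apply), "R" (3x3) and "t" (3): a world point X has camera coordinates R X + t. Camera axes: x right, y down, z forward; pixel columns grow to the right and rows downward; lengths in m; the calibration is good to about 2 mm. A picture is of the moment at which its call begins.
- ticket.finish_job(): hands the job in, once; it reports no verdict.
Trained networks look in a picture, given as the dict that the camera call returned (one of the last four; its "shot" number tells which), for a name from the list of things; names that differ only in an ending like _2 or _b are one class to them, and where a whole thing is asked for, a point or a joint stands for the part that bears it (a point fixed in the world has none). Each returns a list of dicts, best first, with "score" (0 to 1); they miss things now and then, are a little off and sometimes report something else, mostly with a low value. They report only what shows in the picture. A call takes as long as a camera call. They do not tell look-alikes from the thing itself.
- imaging.search_frame(name, picture): "uv" ([column, row] in pixels, amid what is visible of it).
- imaging.mark_of(name, picture): "uv" ([column, row] in pixels: a listed point, or the origin of a listed thing).
The state is a dict: "t": time; "q": joint angles; "dq": joint speeds; "effort": joint torques, N m; "tool_pos": TCP position; "tool_rot": TCP orientation; "contact_force": force on the tool from outside, world axes, zero at the start; "wrist_torque": the same for the moment, N m; "opening": finger opening in m.
Only numpy, scipy, OpenCV 4.12 (cv2) and the standard library are available. Lean on these libraries where they do the work, as an engineer would, in place of code of your own. Each camera call takes 0.05 s, during which the arm holds its last target.

## Working session

There is one attempt and no reset: what is moved stays moved. The work goes in short steps, Python scripts to look and compute and a tool call to move; the robot and the scene stay as the last step left them, time stands still between calls to the robot, and variables do not carry over. Pictures are saved under pics/ and viewed, and the job is handed in when it is done.

Besides the shell and the picture viewer there is one more tool, called after "Call:" as name(argument=value, ...) on one line, values as JSON. step_arm: Moves the arm, as the interface text tells. Its arguments: {"type":"object","properties":{"targets":{"type":"array","items":{"type":"number"}},"grip":{"type":"number"},"force":{"type":"number"}},"required":["targets"]}

```bash
ls; mkdir -p pics
cat > h.py <<'E'
import numpy as np, cv2
from station import monitor, imaging, ticket
from scipy.spatial.transform import Rotation as Rn
def K(p):
    h,w=p["color"].shape[:2]; f=h/2/np.tan(np.radians(p["fov_y"])/2); return f,p["cx"],p["cy"]
def ray(p,uv):
    f,cx,cy=K(p); d=np.array([(uv[0]-cx)/f,(uv[1]-cy)/f]); s=d.copy()
    for _ in range(30): s=d/(1+p["k1"]*(s@s))
    return np.array([s[0],s[1],1.])
def at_z(p,uv,z):
    R=np.array(p["R"]);t=np.array(p["t"]); c=-R.T@t; d=R.T@ray(p,uv); return c+d*(z-c[2])/d[2]
def dep(p,uv):
    R=np.array(p["R"]);t=np.array(p["t"]); u,v=int(round(uv[0])),int(round(uv[1])); z=p["depth"][v,u]
    return R.T@(ray(p,uv)*z-t)
def proj(p,X):
    R=np.array(p["R"]);t=np.array(p["t"]); c=R@np.array(X)+t; s=c[:2]/c[2]; s=s*(1+p["k1"]*(s@s)); f,cx,cy=K(p); return np.array([f*s[0]+cx,f*s[1]+cy])
E
python3 - <<'E'
from h import *
np.set_printoptions(precision=4,suppress=True)
for n in ("scene","top"):
    p=imaging.get_image(n); cv2.imwrite(f"pics/{n}0.png",p["color"][:,:,::-1])
    print(n,p["fov_y"],p["k1"],-np.array(p["R"]).T@p["t"])
    for k in ("rail_mid","beam_mid","carriage","cap_grip","granite","sandstone"):
        for r in imaging.mark_of(k,p)[:3]:
            uv=r["uv"]; z=dict(rail_mid=.028,beam_mid=.287,carriage=0,cap_grip=.087,granite=.012,sandstone=.012)[k]
            print(k,round(r["score"],2),np.array(uv),at_z(p,uv,z))
print(monitor.get_obs())
E
```

```text
pics
scene 47.186750114802436 0.0178265978552298 [-0.1071 -0.6902  1.4281]
rail_mid 0.6 [292.8 222.4] [ 0.5959 -0.0168  0.028 ]
beam_mid 0.6 [294.3 177. ] [ 0.5914 -0.0247  0.287 ]
carriage 0.79 [286.2 224.2] [0.5876 0.008  0.    ]
cap_grip 0.41 [285.2 217.6] [ 0.5622 -0.0128  0.087 ]
granite 0.71 [340.3 233.4] [ 0.6882 -0.1605  0.012 ]
sandstone 0.89 [271.8 189.7] [0.6553 0.1522 0.012 ]
sandstone 0.39 [169.1 187.3] [0.3884 0.4376 0.012 ]
sandstone 0.36 [337.4 233.1] [ 0.6819 -0.1525  0.012 ]
top 49.51186811778316 -0.1324637470789469 [ 0.4068 -0.0029  1.6861]
beam_mid 0.73 [275.  176.9] [ 0.6015 -0.0238  0.287 ]
carriage 0.71 [263.5 189.6] [0.593 0.014 0.   ]
cap_grip 0.62 [268.3 195.7] [ 0.562  -0.0042  0.087 ]
granite 0.85 [318.2 223.1] [ 0.4711 -0.1899  0.012 ]
granite 0.56 [310.1 164.7] [ 0.688  -0.1579  0.012 ]
sandstone 0.8 [225.8 171.2] [0.658 0.155 0.012]
sandstone 0.2 [146.8 209.3] [0.5112 0.4456 0.012 ]
{'t': 0.7, 'q': array([ 1.217 ,  0.0527,  1.6128, -0.    ,  1.476 , -0.119 ]), 'dq': array([ 0.    ,  0.0008, -0.0006,  0.0011, -0.0004, -0.0012]), 'effort': array([  0.0019, -39.3559, -37.0372,   0.    ,   0.0005,  -0.    ]), 'tool_pos': array([0.1454, 0.6079, 0.2314]), 'tool_rot': array([-2.4663, -1.9459, -0.0002]), 'contact_force': array([-0.0144, -0.176 ,  0.2381]), 'wrist_torque': array([0.0225, 0.0008, 0.0188]), 'opening': 0.08528735587530073}
```

Run:
```python
import cv2
for n,(a,b,c,d) in dict(scene=(130,290,190,410),top=(110,260,170,380)).items():
    im=cv2.imread(f"pics/{n}0.png"); cv2.imwrite(f"pics/{n}0c.png",cv2.resize(im[a:b,c:d],None,fx=3.6,fy=3.6,interpolation=cv2.INTER_CUBIC))
```

```text
(no output)
```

View pics/scene0.png

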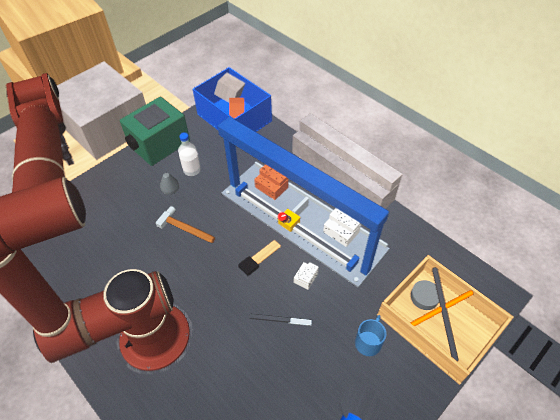

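View pics/top0.png

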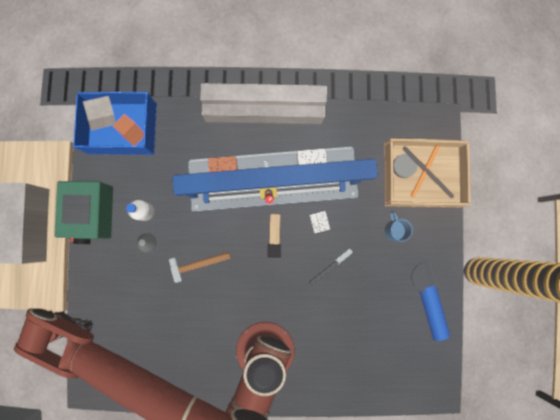

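```bash
ls pics
```

```text
scene0.png
scene0c.png
top0.png
top0c.png
```

View pics/scene0c.png

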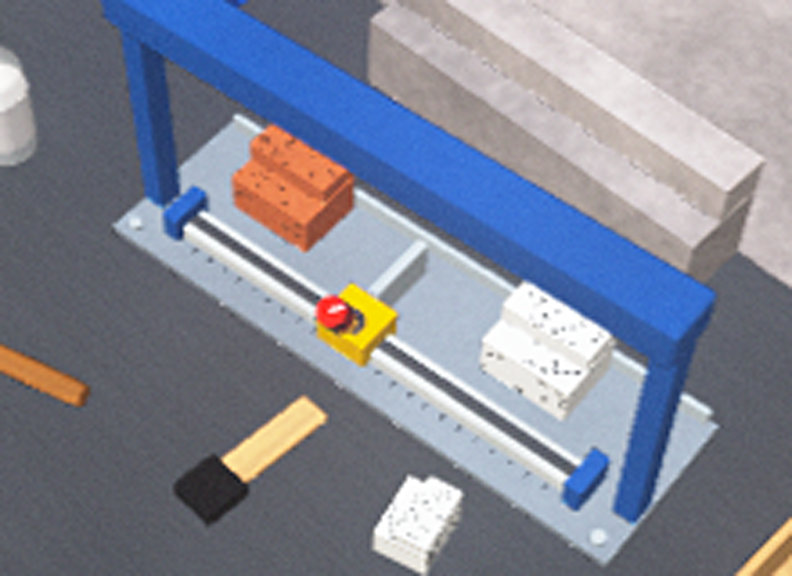

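View pics/top0c.png

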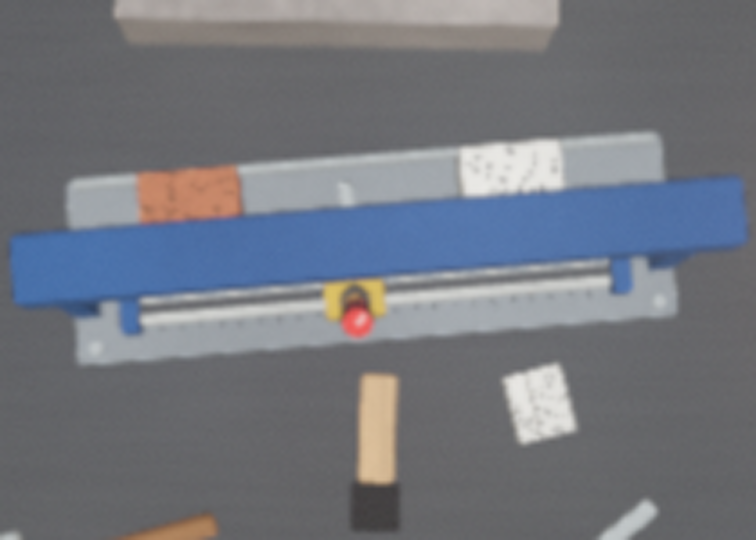

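Candidates for the granite are the pieces at scene (340,228) and (307,274). The first is larger and stands on the bed behind the rail, so it is the one meant. The second is small and loose on the table, a look-alike. The granite is therefore at the −y end of the rail, and the carriage is mid-rail with its red cap at (285,217). Next I measure the bench.

Run:
```python
from h import *
np.set_printoptions(precision=4,suppress=True)
p=imaging.get_image("top"); q=imaging.get_image("scene")
o=np.array([170,110]); 
for c in [(78,363),(676,316),(68,180),(660,133)]: print('corner',at_z(p,o+np.array(c)/3.6,.012))
f=lambda c:at_z(p,o+np.array(c)/3.6,.012)
def cloud(p):
    D=p["depth"];h,w=D.shape;f,cx,cy=K(p)
    R=np.array(p["R"]);t=np.array(p["t"])
    vv,uu=np.mgrid[:h,:w]; d=np.stack([(uu-cx)/f,(vv-cy)/f],-1); s=d.copy()
    for _ in range(20): s=d/(1+p["k1"]*(s**2).sum(-1,keepdims=True))
    P=np.concatenate([s,np.ones((h,w,1))],-1)*D[...,None]
    return (P-t)@R
for n,im in (("top",p),("scene",q)):
    P=cloud(im); hsv=cv2.cvtColor(im["color"],cv2.COLOR_RGB2HSV)
    H,S,V=[hsv[...,i].astype(int) for i in range(3)]
    roi=(P[...,0]>.45)&(P[...,0]<.8)&(abs(P[...,1])<.36)&(im["depth"]>0)
    blue=roi&(abs(H-110)<12)&(S>120)&(P[...,2]>.3)
    B=P[blue]; print(n,'beam n',len(B),'ztop',np.median(B[:,2]))
    r=cv2.minAreaRect(B[:,:2].astype(np.float32)); print(r)
    red=roi&((H<5)|(H>174))&(S>170)&(P[...,2]>.05)&(P[...,0]<.6)
    print('red',red.sum(),P[red].mean(0),P[red].min(0),P[red].max(0), np.argwhere(red).mean(0)[::-1])
    yel=roi&(abs(H-25)<5)&(S>180)&(P[...,2]>.04)&(P[...,2]<.06)
    print('yel',yel.sum(),P[yel].mean(0),cv2.minAreaRect(P[yel][:,:2].astype(np.float32)))
    wh=roi&(S<25)&(V>190)&(P[...,2]>.055)&(P[...,2]<.1)&(P[...,1]<-.05)
    print('gran',wh.sum(),P[wh].mean(0),cv2.minAreaRect(P[wh][:,:2].astype(np.float32)))
```

```text
corner [0.5085 0.2776 0.012 ]
corner [ 0.5675 -0.337   0.012 ]
corner [0.698 0.294 0.012]
corner [ 0.759  -0.3204  0.012 ]
top beam n 3686 ztop 0.33442103395146106
((0.5965059995651245, -0.022295862436294556), (0.05756395310163498, 0.6129442453384399), 5.6457343101501465)<stdin>:22: RuntimeWarning: Mean of empty slice.
  ret = um.true_divide(
Traceback (most recent call last):
ValueError: zero-size array to reduction operation minimum which has no identity
```

```bash
cat >> h.py <<'E'
def cloud(p):
    D=p["depth"];h,w=D.shape;f,cx,cy=K(p)
    R=np.array(p["R"]);t=np.array(p["t"])
    vv,uu=np.mgrid[:h,:w]; d=np.stack([(uu-cx)/f,(vv-cy)/f],-1); s=d.copy()
    for _ in range(20): s=d/(1+p["k1"]*(s**2).sum(-1,keepdims=True))
    P=np.concatenate([s,np.ones((h,w,1))],-1)*D[...,None]
    return (P-t)@R
YAW=0.098; BX=np.array([np.cos(YAW),np.sin(YAW),0]); BY=np.array([-np.sin(YAW),np.cos(YAW),0]); RM=np.array([.588,-.025,0])
def bench(P): d=P-RM; return np.stack([d@BX,d@BY,P[...,2]],-1)
E
python3 - <<'E'
from h import *
np.set_printoptions(precision=4,suppress=True)
p=imaging.get_image("top"); q=imaging.get_image("scene")
for n,im in (("top",p),("scene",q)):
    P=bench(cloud(im)); hsv=cv2.cvtColor(im["color"],cv2.COLOR_RGB2HSV)
    H,S,V=[hsv[...,i].astype(int) for i in range(3)]
    roi=(abs(P[...,0])<.15)&(abs(P[...,1])<.32)&(im["depth"]>0)
    def rep(nm,m):
        if m.sum()<3: print(n,nm,m.sum()); return
        print(n,nm,m.sum(),'mean',P[m].mean(0),'lo',np.percentile(P[m],3,0),'hi',np.percentile(P[m],97,0),'px',np.argwhere(m).mean(0)[::-1])
    rep('red',roi&((H<6)|(H>172))&(S>150)&(P[...,0]<.02)&(P[...,2]>.03))
    rep('yel',roi&(abs(H-25)<6)&(S>150)&(P[...,2]>.045)&(P[...,2]<.06))
    rep('white',roi&(S<40)&(V>170)&(P[...,2]>.06)&(P[...,2]<.11)&(P[...,1]<-.05))
    rep('sand',roi&(abs(H-9)<6)&(S>100)&(P[...,2]>.06)&(P[...,2]<.11)&(P[...,1]>.05))
    rep('plate',roi&(S<60)&(P[...,2]>.05)&(P[...,2]<.075)&(P[...,0]>.04)&(abs(P[...,1])<.06))
    rep('beam',roi&(abs(H-110)<12)&(S>120)&(P[...,2]>.3))
E
```

```text
top red 12 mean [-0.0338  0.0286  0.1017] lo [-0.0428  0.0247  0.0917] hi [-0.0268  0.0322  0.1107] px [267.   198.25]
top yel 0
top white 379 mean [ 0.1055 -0.141   0.0865] lo [ 0.083  -0.1886  0.0797] hi [ 0.1282 -0.0934  0.0936] px [311.285  156.0528]
top sand 339 mean [0.1043 0.1776 0.0869] lo [0.0832 0.1325 0.0788] hi [0.1257 0.2214 0.0928] px [222.0708 163.413 ]
top plate 21 mean [0.0947 0.0243 0.0625] lo [0.0859 0.0183 0.0581] hi [0.1052 0.0295 0.0674] px [265.3333 163.7619]
top beam 3692 mean [0.0083 0.0075 0.3343] lo [-0.0174 -0.2839  0.3287] hi [0.0343 0.2902 0.3397] px [272.6985 176.747 ]
scene red 52 mean [-0.035   0.0209  0.1005] lo [-0.0459  0.0088  0.0898] hi [-0.0213  0.0348  0.112 ] px [281.7885 216.3077]
scene yel 134 mean [0.0068 0.013  0.052 ] lo [-0.0258 -0.0082  0.0459] hi [0.0298 0.0467 0.0574] px [291.2761 218.0299]
scene white 553 mean [ 0.085  -0.144   0.0768] lo [ 0.0522 -0.1914  0.0606] hi [ 0.1152 -0.096   0.0919] px [341.6184 223.1085]
scene sand 454 mean [0.0855 0.1727 0.0771] lo [0.0529 0.128  0.0606] hi [0.1162 0.2233 0.0932] px [270.9559 178.0154]
scene plate 76 mean [0.0748 0.0215 0.0604] lo [0.0422 0.0157 0.0509] hi [0.106  0.029  0.0669] px [301.4079 203.3421]
scene beam 4190 mean [ 0.0035 -0.029   0.33  ] lo [-0.0186 -0.2999  0.3036] hi [0.0378 0.2843 0.3395] px [304.2413 173.7501]
```

```bash
cat >> h.py <<'E'
def st():
    o=monitor.get_obs(); o["Rt"]=Rn.from_rotvec(o["tool_rot"]).as_matrix(); return o
def show():
    np.set_printoptions(precision=4,suppress=True)
    o=st(); R=o["Rt"]; z=R[:,2]; print('t',round(o["t"],2),'q',o["q"],'pos',o["tool_pos"],'open',round(o["opening"],4)); print('R',R.tolist()); 
    print('z in bench',z@BX,z@BY,z[2],'tilt',np.arctan2(z@BX,-z[2]),'F',o["contact_force"],'M',o["wrist_torque"],'torque about tz',o["wrist_torque"]@z,'F bench',o["contact_force"]@BX,o["contact_force"]@BY)
    return o
def shift(X):
    o=st(); return o["Rt"].T@(np.array(X)-o["tool_pos"])
E
python3 - <<'E'
from h import *
o=show()
print(shift([.145,.608,.5]), shift([.57,.3,.55]),shift([.62,.06,.55]))
E
```

```text
t 0.9 q [ 1.217   0.0527  1.6129  0.      1.476  -0.119 ] pos [0.1454 0.6078 0.2313] open 0.0854
R [[0.2326306515397992, 0.9725651545847399, -7.192281235612177e-06], [0.9725651540202941, -0.23263065113424833, 3.658328318860853e-05], [3.390648140256528e-05, -1.5505355111301416e-05, -0.999999999304967]]
z in bench -3.5783456750104154e-06 3.711146669777686e-05 -0.999999999304967 tilt -3.578345677482211e-06 F [-0.1956 -0.6595 -1.3835] M [-0.0132  0.0349  0.0333] torque about tz -0.03329394307784151 F bench -0.2591817913008702 -0.6372350140171736
[ 0.0001 -0.0004 -0.2687] [-0.2006  0.4846 -0.3187] [-0.4224  0.589  -0.3187]
```

Call:
step_arm(targets=[0, 0, -0.27, 0, 0, 0, -0.27, 0, 0, 0, -0.27, 0, 0, 0, -0.27, 0, 0, 0, -0.27, 0, -0.2, 0.48, -0.32, -0.33, -0.2, 0.48, -0.32, -0.33, -0.2, 0.48, -0.32, -0.33, -0.2, 0.48, -0.32, -0.33, -0.2, 0.48, -0.32, -0.33, -0.2, 0.48, -0.32, -0.33, -0.2, 0.48, -0.32, -0.33])

```text
t: 1.9
tool_pos: [0.3746, 0.4403, 0.5009]
tool_rot: [-2.113, -2.325, -0.001]
contact_force: [0.4, 0.9, 0.4]
opening: 0.0853
```

Run:
```python
from h import *
o=show()
print(shift([.57,.3,.55]),shift([.65,.08,.55]))
```

```text
t 1.9 q [ 0.7372 -0.0774  1.3014  0.0001  1.9169 -0.929 ] pos [0.3746 0.4403 0.5009] open 0.0853
R [[-0.09527013858499622, 0.9954513702593463, 0.0004124836786063718], [0.9954513658531016, 0.09526994573333414, 0.000464393326731228], [0.00042298367575718224, 0.00045485025785645616, -0.9999998070980076]]
z in bench 0.0004559422505107449 0.0004218063669841161 -0.9999998070980076 tilt 0.0004559423068686507 F [0.4176 0.944  0.372 ] M [ 0.0523 -0.0209  0.037 ] torque about tz -0.037012108650498254 F bench 0.5079314549779371 0.8986145010763665
[-0.1583  0.1812 -0.0491] [-0.3849  0.2398 -0.0492]
```

Call:
step_arm(targets=[-0.385, 0.24, -0.05, 0, -0.385, 0.24, -0.05, 0, -0.385, 0.24, -0.05, 0, -0.385, 0.24, -0.05, 0, -0.385, 0.24, -0.05, 0, -0.385, 0.24, -0.05, 0, -0.385, 0.24, -0.05, 0, -0.385, 0.24, -0.05, 0, -0.385, 0.24, -0.05, 0, -0.385, 0.24, -0.05, 0, -0.385, 0.24, -0.05, 0, -0.385, 0.24, -0.05, 0])

```text
t: 2.9
tool_pos: [0.6537, 0.0739, 0.5485]
tool_rot: [2.122, 2.317, -0.004]
contact_force: [0.4, 0.2, -1.1]
opening: 0.0853
```

Run:
```python
from h import *
o=show()
```

```text
t 2.9 q [ 0.0003  0.1413  0.9986 -0.0019  2.0032 -1.6591] pos [0.6537 0.0739 0.5485] open 0.0853
R [[-0.08768356320961661, 0.9961473250360605, -0.001448988048968842], [0.9961470601581869, 0.08768098752453253, -0.001754697958111951], [-0.0016208889741746238, -0.0015972633545085536, -0.9999974107310027]]
z in bench -0.0016137208560874092 -0.001604504998086731 -0.9999974107310027 tilt -0.0016137236336861138 F [ 0.4332  0.2011 -1.0891] M [ 0.0125 -0.0368 -0.0054] torque about tz 0.005456121991921993 F bench 0.4508017429185631 0.15770828588963814
```

Call:
step_arm(targets=[0.065, 0.1, 0, 0, 0.065, 0.1, 0, 0, 0.065, 0.1, 0, 0, 0.065, 0.25, 0, 0, 0.065, 0.5, 0, 0, 0.065, 0.5, 0, 0, 0.065, 0.5, 0, 0, 0.065, 0.5, 0, 0, 0.065, 0.5, 0, 0, 0.065, 0.5, 0, 0, 0.065, 0.5, 0, 0, 0.065, 0.5, 0, 0])

```text
t: 3.9
tool_pos: [0.902, 0.1499, 0.4705]
tool_rot: [2.109, 2.302, 0.034]
contact_force: [0.3, 0.8, 0.9]
opening: 0.0852
```

Run:
```python
from h import *
o=show()
```

```text
t 3.9 q [ 0.0832  0.9305  0.055   0.0006  2.1271 -1.575 ] pos [0.902  0.1499 0.4705] open 0.0852
R [[-0.08764097904545401, 0.9957345785469652, 0.028839346002500092], [0.9961520535582565, 0.08759317092159799, 0.0029193491686031765], [0.00038076715036642304, 0.02898422836297948, -0.9995797964757891]]
z in bench 0.02898660875661127 8.360748345080223e-05 -0.9995797964757891 tilt 0.02899066959843615 F [0.2589 0.758  0.8523] M [-0.0388  0.021  -0.004 ] torque about tz 0.002907761934822532 F bench 0.33179173290938424 0.7290178892679303
```

Run:
```python
from h import *
from scipy.optimize import least_squares
D=[([1.217,.0527,1.6129,0,1.476],[.1454,.6078,.2313]),([.7372,-.0774,1.3014,0,1.9169],[.3746,.4403,.5009]),([.0003,.1413,.9986,0,2.0032],[.6537,.0739,.5485]),([.0832,.9305,.055,0,2.1271],[.902,.1499,.4705])]
A=[];b=[]
for q,p in D:
    u=np.array([np.cos(q[0]),np.sin(q[0])]); r=p[0]*u[0]+p[1]*u[1]; lat=-p[0]*u[1]+p[1]*u[0]
    s=q[1]+q[2]; print(r,lat,p[2])
    ph=s+q[4]
    # unknown L1,L2,a,e,hT(h),Lt
    A.append([np.sin(q[1]),np.sin(s),np.cos(s),np.sin(ph),0]); b.append(r)
    A.append([np.cos(q[1]),np.cos(s),-np.sin(s),np.cos(ph),1]); b.append(p[2])
x,res,rk,sv=np.linalg.lstsq(np.array(A),np.array(b),rcond=None); print(x,res,rk,np.array(A)@x-b)
```

```text
0.6205309187199626 0.07418476199705154 0.2313
0.5733138751881046 0.07416502219239468 0.5009
0.6537221405831676 0.07370388667744167 0.5485
0.9113371665592824 0.07442162889710748 0.4705
[0.42645665 0.60987326 0.09569443 0.28042476 0.23887805] [3.9108085e-09] 5 [ 6.90779137e-06  2.15168804e-05 -3.85709696e-06  2.36072116e-05
  9.13444624e-06 -5.19404777e-05  4.71904761e-07  6.81638562e-06]
```

```bash
cat >> h.py <<'E'
from scipy.optimize import least_squares
L1,L2,E_,LT,H0,LAT=.42646,.60987,.09569,.28042,.23888,.0742
def fk(q2,q3,q5):
    s=q2+q3;ph=s+q5
    return np.array([L1*np.sin(q2)+L2*np.sin(s)+E_*np.cos(s)+LT*np.sin(ph),H0+L1*np.cos(q2)+L2*np.cos(s)-E_*np.sin(s)+LT*np.cos(ph)])
def ik(r,z,tilt):
    f=lambda q:np.r_[fk(*q)-[r,z],q.sum()-(np.pi-tilt)]
    s=least_squares(f,[.2,1.2,1.5]); return s.x,np.abs(s.fun).max()
E
python3 - <<'E'
from h import *
np.set_printoptions(precision=4,suppress=True)
print(ik(.32,.8,.029),ik(.3,.83,.029))
print('cap',ik(.555,.07,.5), ik(.45,.25,.5))
W=.32*BX+.0742*BY+np.array([0,0,.8]); print(W,shift(W))
E
```

```text
(array([-0.3021,  0.937 ,  2.4777]), np.float64(5.1633142206242155e-12)) (array([-0.2804,  0.8509,  2.5421]), np.float64(8.410272478442948e-11))
cap (array([-0.2265,  2.2218,  0.6464]), np.float64(1.84297022087776e-14)) (array([-0.7805,  2.2699,  1.1521]), np.float64(2.983862601446674e-10))
[0.3112 0.1052 0.8   ] [ 0.0074 -0.5826 -0.3465]
```

Call:
step_arm(targets=[0.007, -0.583, -0.347, 0, 0.007, -0.583, -0.347, 0, 0.007, -0.583, -0.347, 0, 0.007, -0.583, -0.347, 0, 0.007, -0.583, -0.347, 0, 0.007, -0.583, -0.347, 0, 0.007, -0.583, -0.347, 0, 0.007, -0.583, -0.347, 0, 0.007, -0.583, -0.347, 0, 0.007, -0.583, -0.347, 0, 0.007, -0.583, -0.347, 0, 0.007, -0.583, -0.347, 0])

```text
t: 4.9
tool_pos: [0.4749, 0.1173, 0.7108]
tool_rot: [2.105, 2.299, 0.042]
contact_force: [1.5, -1.1, 0.6]
opening: 0.0855
```

Run:
```python
from h import *
o=show(); p=o["tool_pos"]; print(p@BX,p@BY)
W=.32*BX+.0742*BY+np.array([0,0,.8]); print(W,shift(W))
W=.22*BX+.0742*BY+np.array([0,0,.93]); print(W,shift(W))
```

```text
t 4.9 q [ 0.0897 -0.1161  0.97    0.0005  2.2512 -1.5687] pos [0.4749 0.1173 0.7108] open 0.0855
R [[-0.08780469363272235, 0.9954789997463308, 0.036220116511528344], [0.996137615104088, 0.08773081553454588, 0.0036270897953554967], [0.0004330713611579613, 0.0363986959888456, -0.9993372540736725]]
z in bench 0.036401212777110024 6.579398013126793e-05 -0.9993372540736725 tilt 0.0364092565472333 F [ 1.4836 -1.0693  0.6308] M [0.0003 0.0436 0.0223] torque about tz -0.022139611276699826 F bench 1.3718265354389152 -1.209332873515667
0.48405993574529066 0.07028733513382314
[0.3112 0.1052 0.8   ] [ 0.0023 -0.1607 -0.0951]
[0.2117 0.0954 0.93  ] [ 0.0013 -0.2559 -0.2287]
```

Call:
step_arm(targets=[0.002, -0.16, -0.095, 0, 0.002, -0.16, -0.095, 0, 0.002, -0.16, -0.095, 0, 0.002, -0.16, -0.095, 0, 0.002, -0.16, -0.095, 0, 0.002, -0.175, -0.115, 0, 0.002, -0.19, -0.135, 0, 0.002, -0.205, -0.155, 0, 0.002, -0.22, -0.175, 0, 0.001, -0.235, -0.2, 0, 0.001, -0.25, -0.22, 0, 0.001, -0.256, -0.229, 0])

```text
t: 5.9
tool_pos: [0.2275, 0.1019, 0.8786]
tool_rot: [2.08, 2.272, 0.099]
contact_force: [-0.8, 0.4, -0.0]
opening: 0.0855
```

Run:
```python
from h import *
o=show(); p=o["tool_pos"]; print(p@BX,p@BY)
W=.15*BX+.0742*BY+np.array([0,0,1.0]); print(W,shift(W))
```

```text
t 5.9 q [ 0.1236 -0.3095  0.7441 -0.0082  2.6189 -1.5426] pos [0.2275 0.1019 0.8786] open 0.0855
R [[-0.08799503059541189, 0.9922395198607828, 0.08784992781417586], [0.9961204239220979, 0.08773956437271671, 0.006772731276678046], [-0.0009877427664732735, 0.08810507403168834, -0.996110696807387]]
z in bench 0.08809107574606312 -0.0018552842917929444 -0.996110696807387 tilt 0.08820555932226383 F [-0.8198  0.4304 -0.0279] M [0.0563 0.0918 0.046 ] torque about tz -0.04029604674345927 F bench -0.7737096259830273 0.5084966902263267
0.23635213723160986 0.07913178610622826
[0.142  0.0885 1.    ] [-0.0059 -0.0753 -0.1285]
```

Call:
step_arm(targets=[-0.006, -0.01, -0.015, 0, -0.006, -0.02, -0.03, 0, -0.006, -0.03, -0.045, 0, -0.006, -0.04, -0.06, 0, -0.006, -0.05, -0.08, 0, -0.006, -0.06, -0.1, 0, -0.006, -0.07, -0.12, 0, -0.006, -0.08, -0.14, 0, -0.006, -0.09, -0.16, 0, -0.006, -0.1, -0.18, 0, -0.006, -0.11, -0.2, 0, -0.006, -0.12, -0.22, 0])

```text
t: 6.9
tool_pos: [0.1767, 0.1181, 0.887]
tool_rot: [2.057, 2.247, 0.155]
contact_force: [0.7, 0.2, 0.3]
opening: 0.0853
```

Run:
```python
from h import *
o=show(); p=o["tool_pos"]; print(p@BX,p@BY)
```

```text
t 6.9 q [ 0.2641 -0.3723  0.7593 -0.0454  2.619  -1.4358] pos [0.1767 0.1181 0.887 ] open 0.0853
R [[-0.08824304638333375, 0.9867871667472229, 0.13588323041485695], [0.9960981798168366, 0.0872458628122183, 0.013288174733062728], [0.001257350616825345, 0.13652562750319033, -0.9906357413824146]]
z in bench 0.13653139887238025 -7.083547495170338e-05 -0.9906357413824146 tilt 0.13695917362445748 F [0.6849 0.2079 0.3073] M [-0.0017  0.0619 -0.0046] torque about tz 0.005167403768916362 F bench 0.7020013267069333 0.13992230604580214
0.18737723041714022 0.10023151672617055
```

Call:
step_arm(targets=[-0.026, -0.01, -0.04, 0, -0.026, -0.02, -0.08, 0, -0.026, -0.03, -0.12, 0, -0.026, -0.04, -0.16, 0, -0.026, -0.05, -0.2, 0, -0.026, -0.06, -0.24, 0, -0.026, -0.07, -0.28, 0, -0.026, -0.08, -0.32, 0])

```text
t: 7.57
tool_pos: [0.1646, 0.1233, 0.9056]
tool_rot: [2.033, 2.225, 0.21]
contact_force: [0.3, -0.1, -0.6]
opening: 0.0856
```

Run:
```python
from h import *
o=show(); p=o["tool_pos"]; print(p@BX,p@BY)
```

```text
t 7.57 q [ 0.3294 -0.356   0.6972 -0.0777  2.6189 -1.4023] pos [0.1646 0.1233 0.9056] open 0.0856
R [[-0.09033765758565745, 0.9791373322211251, 0.18201426392685444], [0.9958995992124485, 0.08793316563236678, 0.021254332978366944], [0.0048058204732442655, 0.18318799915051442, -0.9830661529402841]]
z in bench 0.18322052288942367 0.0033434914858714204 -0.9830661529402841 tilt 0.18426247855610378 F [ 0.2917 -0.0548 -0.6159] M [0.0082 0.1409 0.021 ] torque about tz -0.016149090224238372 F bench 0.28490199479162365 -0.08305150694911777
0.17591807960763067 0.10655289751163402
```

Call:
step_arm(targets=[-0.03, 0.16, 0.005, 0, -0.03, 0.16, 0.005, 0, -0.03, 0.16, 0.005, 0, -0.03, 0.16, 0.005, 0, -0.03, 0.16, -0.03, 0, -0.03, 0.155, -0.06, 0, -0.03, 0.15, -0.09, 0, -0.03, 0.14, -0.13, 0])

```text
t: 8.23
tool_pos: [0.2979, 0.1064, 0.947]
tool_rot: [2.011, 2.202, 0.256]
contact_force: [-0.9, 0.4, -0.4]
opening: 0.0852
```

Run:
```python
from h import *
o=show(); p=o["tool_pos"]; print(p@BX,p@BY)
```

```text
t 8.23 q [ 0.1043 -0.0578  0.3532  0.0041  2.6194 -1.5535] pos [0.2979 0.1064 0.947 ] open 0.0852
R [[-0.09121135392274236, 0.9704475730403892, 0.22340993016336283], [0.9958186826286446, 0.08774445228584894, 0.025417757981517256], [0.005063619587887369, 0.22479417046061229, -0.9743931140374475]]
z in bench 0.22482492904439785 0.003436654854230373 -0.9743931140374475 tilt 0.22676472433276929 F [-0.8829  0.4041 -0.3717] M [-0.027   0.0892  0.0184] torque about tz -0.021708065011244393 F bench -0.8391151638546064 0.4885016655960883
0.3068481649518234 0.07669507041770225
```

Call:
step_arm(targets=[0, -0.03, -0.03, 0, 0, -0.06, -0.06, 0, 0, -0.09, -0.09, 0, 0, -0.11, -0.13, 0, 0, -0.12, -0.17, 0])

```text
t: 8.65
tool_pos: [0.1958, 0.1061, 0.95]
tool_rot: [1.985, 2.174, 0.306]
contact_force: [-0.3, -0.3, 0.3]
opening: 0.0854
```

Run:
```python
from h import *
o=show(); p=o["tool_pos"]; print(p@BX,p@BY)
```

```text
t 8.65 q [ 0.1841 -0.2511  0.4984 -0.0414  2.6193 -1.5164] pos [0.1958 0.1061 0.95  ] open 0.0854
R [[-0.09153895607541815, 0.9584006877736487, 0.2703492947940132], [0.9957906121801979, 0.08683060663437484, 0.029351361898446546], [0.0046557721604248425, 0.2718980827929907, -0.9623147906787503]]
z in bench 0.27192394761975525 0.00275868660823586 -0.9623147906787503 tilt 0.2753928267362967 F [-0.2602 -0.3381  0.2995] M [-0.0426  0.1226  0.0252] torque about tz -0.03212821514723144 F bench -0.29202029542959607 -0.3109722412406358
0.2052573620688089 0.08640377436085303
```

Call:
step_arm(targets=[-0.01, 0, -0.04, 0, -0.01, 0, -0.08, 0, -0.01, 0, -0.12, 0, -0.01, 0, -0.16, 0, -0.01, 0, -0.2, 0])

```text
t: 9.07
tool_pos: [0.1884, 0.1099, 0.9645]
tool_rot: [1.963, 2.15, 0.346]
contact_force: [0.5, 0.4, -0.9]
opening: 0.0858
```

Run:
```python
from h import *
o=show(); p=o["tool_pos"]; print(p@BX,p@BY)
```

```text
t 9.07 q [ 0.2371 -0.2292  0.4376 -0.0836  2.6186 -1.5041] pos [0.1884 0.1099 0.9645] open 0.0858
R [[-0.09169204991211549, 0.946664087859685, 0.30890074901123954], [0.9957815280573112, 0.08610195542576765, 0.03171122280369612], [0.003422917288024213, 0.31050532689255084, -0.950565476760328]]
z in bench 0.31052132223344875 0.0013352264980714432 -0.950565476760328 tilt 0.31574170780367383 F [ 0.5365  0.3851 -0.9113] M [-0.0386  0.1639 -0.0518] torque about tz 0.042483701524406725 F bench 0.5716517434981265 0.33075925340145623
0.1982614220439359 0.09089753137282505
```

Call:
step_arm(targets=[-0.016, 0.03, 0.01, 0, -0.016, 0.03, 0.01, 0, -0.016, 0.02, -0.04, 0, -0.016, 0.01, -0.08, 0, -0.016, 0, -0.12, 0, -0.016, 0, -0.16, 0])

```text
t: 9.57
tool_pos: [0.1824, 0.1049, 0.9778]
tool_rot: [1.942, 2.124, 0.383]
contact_force: [-0.4, 1.2, -1.2]
opening: 0.0856
```

Run:
```python
from h import *
o=show(); p=o["tool_pos"]; print(p@BX,p@BY)
```

```text
t 9.57 q [ 0.2255 -0.2162  0.3841 -0.0918  2.6193 -1.5228] pos [0.1824 0.1049 0.9778] open 0.0856
R [[-0.08989381899928857, 0.9337747060578391, 0.3463869218551979], [0.9959503883561988, 0.08379718205840007, 0.03257078771242372], [0.001387529768891893, 0.3479121018384776, -0.9375261298521087]]
z in bench 0.347911733086035 -0.0014771004022443093 -0.9375261298521087 tilt 0.3553431654348887 F [-0.4479  1.1564 -1.1629] M [-0.0045  0.2306 -0.036 ] torque about tz 0.03965214892524781 F bench -0.3326018514472937 1.1946391058123538
0.19175690594057318 0.08651173254911412
```

Call:
step_arm(targets=[-0.01, -0.02, -0.04, 0, -0.01, -0.03, -0.08, 0, -0.01, -0.04, -0.12, 0, -0.01, -0.05, -0.16, 0, -0.01, -0.06, -0.2, 0])

```text
t: 9.98
tool_pos: [0.1218, 0.1088, 0.9827]
tool_rot: [1.919, 2.099, 0.424]
contact_force: [0.1, 0.4, 0.9]
opening: 0.0855
```

Run:
```python
from h import *
o=show(); p=o["tool_pos"]; print(p@BX,p@BY)
```

```text
t 9.98 q [ 0.5908 -0.2656  0.4035 -0.3796  2.6189 -1.4354] pos [0.1218 0.1088 0.9827] open 0.0855
R [[-0.08952123573620675, 0.9183052537377441, 0.38561821703586574], [0.9959839675636792, 0.08200547317838223, 0.03593102732878381], [0.0013728468139863614, 0.3872861517359576, -0.9219585413483506]]
z in bench 0.3872835669430794 -0.0019714995985798366 -0.9219585413483506 tilt 0.39768421371001295 F [0.1214 0.3619 0.9324] M [-0.0082  0.1381 -0.0113] torque about tz 0.012262609300004007 F bench 0.15618047631021093 0.34826799653811
0.13185640045034885 0.09635133021404658
```

Call:
step_arm(targets=[-0.022, 0.08, 0.03, 0, -0.022, 0.08, 0.03, 0, -0.022, 0.08, 0.03, 0, -0.022, 0.08, -0.03, 0, -0.022, 0.08, -0.07, 0, -0.022, 0.08, -0.11, 0, -0.022, 0.08, -0.15, 0])

```text
t: 10.57
tool_pos: [0.1777, 0.1039, 1.0036]
tool_rot: [1.903, 2.073, 0.452]
contact_force: [-0.3, 0.7, 0.7]
opening: 0.0854
```

Run:
```python
from h import *
o=show(); p=o["tool_pos"]; print(p@BX,p@BY)
```

```text
t 10.57 q [ 0.2747 -0.1582  0.2508 -0.1616  2.6191 -1.5391] pos [0.1777 0.1039 1.0036] open 0.0854
R [[-0.08494219555927397, 0.9050953891596751, 0.41663792426454194], [0.996384510296151, 0.07785308347709641, 0.03401183668970634], [-0.0016525905327864632, 0.41802061422255765, -0.9084360379407712]]
z in bench 0.41796665694176127 -0.0069165493854572695 -0.9084360379407712 tilt 0.43121694498341157 F [-0.2805  0.7059  0.6902] M [0.0105 0.1815 0.0086] torque about tz 0.002757346843814592 F bench -0.21011424828595318 0.7300092450145436
0.18699921922048734 0.08597314898147869
```

Call:
step_arm(targets=[-0.01, -0.03, -0.03, 0, -0.01, -0.05, -0.06, 0, -0.01, -0.06, -0.1, 0, -0.01, -0.06, -0.14, 0, -0.01, -0.06, -0.18, 0])

```text
t: 10.98
tool_pos: [0.0995, 0.0993, 1.0091]
tool_rot: [1.879, 2.045, 0.492]
contact_force: [0.6, -0.2, 0.4]
opening: 0.0855
```

Run:
```python
from h import *
o=show(); p=o["tool_pos"]; print(p@BX,p@BY)
```

```text
t 10.98 q [ 0.9529 -0.195   0.2669 -0.7764  2.6188 -1.4654] pos [0.0995 0.0993 1.0091] open 0.0855
R [[-0.08386923427485336, 0.8865770677099958, 0.4549143375987347], [0.9964739803966767, 0.07569930267061688, 0.036183172436733746], [-0.002357527211685251, 0.45634495569243244, -0.8897998221395184]]
z in bench 0.45627186445540086 -0.008500719197471482 -0.8897998221395184 tilt 0.47381953625783096 F [ 0.633  -0.1527  0.3903] M [-0.0116  0.1591  0.0249] torque about tz -0.021670978566040413 F bench 0.6150031273360697 -0.21387768727041148
0.1087304391729203 0.08907525954610315
```

Call:
step_arm(targets=[-0.015, 0.09, 0.04, 0, -0.015, 0.09, 0.04, 0, -0.015, 0.09, 0.04, 0, -0.015, 0.09, 0, 0, -0.015, 0.09, -0.04, 0, -0.015, 0.09, -0.08, 0])

```text
t: 11.48
tool_pos: [0.1768, 0.1052, 1.0216]
tool_rot: [1.88, 2.018, 0.49]
contact_force: [-0.7, 0.6, -0.7]
opening: 0.0858
```

Run:
```python
from h import *
o=show(); p=o["tool_pos"]; print(p@BX,p@BY)
W=.42*BX+.02*BY+np.array([0,0,.5]); print(W,shift(W)); print(ik(.42,.5,.5),ik(.4,.25,.5),ik(.45,.35,.5))
```

```text
t 11.48 q [ 0.3947 -0.0906  0.1291 -0.3278  2.6172 -1.571 ] pos [0.1768 0.1052 1.0216] open 0.0858
R [[-0.06719643379936406, 0.8809142635553603, 0.4684812691553034], [0.9976615266932377, 0.06520382276690624, 0.020492429155643865], [-0.012494696505513297, 0.46876275637181125, -0.8832357334245121]]
z in bench 0.46823846704085237 -0.025443607945720804 -0.8832357334245121 tilt 0.4874677611330855 F [-0.6559  0.5621 -0.7059] M [-0.0146  0.2513 -0.0098] torque about tz 0.006962554894593728 F bench -0.5977449981268416 0.6235758393609093
0.18619737635267283 0.08738892852442377
[0.416 0.061 0.5  ] [-0.0536 -0.0366  0.5718]
(array([-0.773 ,  1.8549,  1.5597]), np.float64(1.1167178293192137e-11)) (array([-0.9691,  2.3586,  1.2521]), np.float64(5.623002063970262e-13)) (array([-0.7784,  2.1067,  1.3133]), np.float64(3.064881681780207e-11))
```

```bash
cat >> h.py <<'E'
def bw(b): return RM*[1,1,0]+b[0]*BX+b[1]*BY+np.array([0,0,b[2]])
E
python3 - <<'E'
from h import *
np.set_printoptions(precision=4,suppress=True)
C=bw([-.032,.0215,.087]); z=st()["Rt"][:,2]
print('C',C,'pre',C-.12*z, shift(C-.12*z))
for r,h in [(.3,.8),(.36,.7),(.42,.5),(.46,.35),(.495,.19)]: print(r,h,ik(r,h,.487)[0])
v=.42*BX+0*BY+np.array([0,0,.5]); print(v,shift(v))
E
```

```text
C [ 0.554  -0.0067  0.087 ] pre [ 0.4978 -0.0092  0.193 ] [-0.1253 -0.113   0.8799]
0.3 0.8 [-0.6089  1.1854  2.078 ]
0.36 0.7 [-0.6645  1.4304  1.8886]
0.42 0.5 [-0.7637  1.8474  1.5709]
0.46 0.35 [-0.7383  2.0829  1.31  ]
0.495 0.19 [-0.5778  2.2523  0.9801]
[0.418  0.0411 0.5   ] [-0.0736 -0.0362  0.5724]
```

Call:
step_arm(targets=[0, 0.03, 0.03, 0, 0, 0.03, 0.1, 0, -0.074, -0.036, 0.57, 0, -0.074, -0.036, 0.57, 0, -0.074, -0.036, 0.57, 0, -0.074, -0.036, 0.57, 0, -0.074, -0.036, 0.57, 0, -0.074, -0.036, 0.57, 0, -0.074, -0.036, 0.57, 0, -0.074, -0.036, 0.57, 0, -0.074, -0.036, 0.57, 0, -0.074, -0.036, 0.57, 0])

```text
t: 12.48
tool_pos: [0.3719, 0.0561, 0.6126]
tool_rot: [1.883, 2.02, 0.486]
contact_force: [0.2, 0.2, 0.3]
opening: 0.0853
```

Run:
```python
from h import *
o=show(); z=o["Rt"][:,2]
C=bw([-.032,.0215,.087]);print(shift(C-.12*z))
```

```text
t 12.48 q [-0.0997 -0.7654  1.646   0.0681  1.7808 -1.71  ] pos [0.3719 0.0561 0.6126] open 0.0853
R [[-0.06697505559627884, 0.8828406685960958, 0.46487277377866976], [0.9976799746959245, 0.06495718556476068, 0.020377245501905256], [-0.01220696598729723, 0.46515902433071654, -0.8851429670200636]]
z in bench 0.46463601585686576 -0.02520517215925233 -0.8851429670200636 tilt 0.4833902810462164 F [0.1907 0.21   0.2992] M [-0.0204  0.2069  0.0197] torque about tz -0.022705424381615907 F bench 0.21032843813370766 0.1903512623800848
[-0.0684 -0.0878  0.4286]
```

Call:
step_arm(targets=[-0.068, -0.088, 0.42, 0, -0.068, -0.088, 0.42, 0, -0.068, -0.088, 0.42, 0, -0.068, -0.088, 0.42, 0, -0.068, -0.088, 0.42, 0, -0.068, -0.088, 0.42, 0, -0.068, -0.088, 0.42, 0, -0.068, -0.088, 0.42, 0, -0.068, -0.088, 0.42, 0, -0.068, -0.088, 0.42, 0, -0.068, -0.088, 0.42, 0, -0.068, -0.088, 0.42, 0])

```text
t: 13.48
tool_pos: [0.4899, -0.0078, 0.1898]
tool_rot: [1.895, 2.031, 0.475]
contact_force: [-0.7, 0.8, 0.1]
opening: 0.0855
```

Run:
```python
from h import *
o=show(); z=o["Rt"][:,2]
C=bw([-.032,.0215,.087]);print(shift(C-.06*z))
for n in ("scene","top"):
    p=imaging.get_image(n); u=proj(p,C).astype(int); a=p["color"][u[1]-45:u[1]+45,u[0]-60:u[0]+60,::-1]
    a=cv2.resize(a,None,fx=6,fy=6,interpolation=cv2.INTER_CUBIC)
    def dot(X,c):
        w=(proj(p,X)-u+[60,45])*6+3; cv2.circle(a,tuple(w.astype(int)),4,c,-1)
    dot(C,(0,255,0)); dot(o["tool_pos"],(255,0,255)); print(n,u,proj(p,o["tool_pos"]))
    ax=-BX*np.sin(.5)+np.array([0,0,np.cos(.5)]); dot(C+.016*ax,(255,255,0)); dot(C-.036*ax,(0,165,255))
    cv2.imwrite(f"pics/{n}1.png",a)
    for k in("cap_grip","carriage"):
        for r in imaging.mark_of(k,p)[:1]: print(k,r)
```

```text
t 13.48 q [-0.2444 -0.6037  2.2637  0.1533  1.0375 -1.9327] pos [ 0.4899 -0.0078  0.1898] open 0.0855
R [[-0.06736330435160745, 0.8906979093605913, 0.44957693389174724], [0.9976982024344214, 0.06364743609222531, 0.0233944595579878], [-0.0077770229494928955, 0.45011802689912106, -0.8929352046898393]]
z in bench 0.4497087817353464 -0.020705841099201427 -0.8929352046898393 tilt 0.46654723368826845 F [-0.6566  0.7921  0.0794] M [-0.0099  0.2532 -0.0185] torque about tz 0.018002034443278192 F bench -0.5759703728559623 0.85249827915123
[-0.0024  0.0109  0.0607]
scene [282 217] [267.9348 211.1516]
cap_grip {'uv': [280.7, 217.6], 'score': 0.45}
carriage {'uv': [288.1, 221.8], 'score': 0.63}
top [268 197] [269.108  214.5215]
cap_grip {'uv': [227.6, 171.9], 'score': 0.54}
carriage {'uv': [266.2, 192.3], 'score': 0.81}
```

View pics/scene1.png

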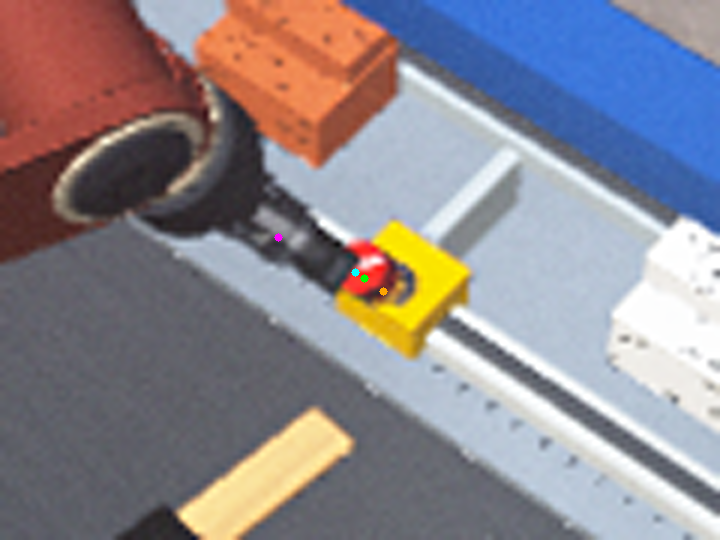

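View pics/top1.png

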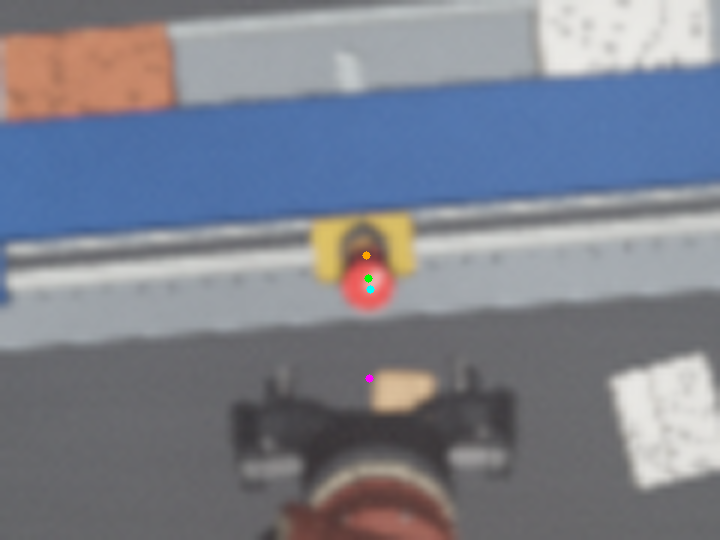

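Call:
step_arm(targets=[-0.001, 0.011, 0.02, 0, -0.001, 0.011, 0.04, 0, -0.001, 0.011, 0.06, 0, -0.001, 0.011, 0.07, 0, -0.001, 0.011, 0.07, 0, -0.001, 0.011, 0.07, 0])

```text
t: 14.28
tool_pos: [0.5381, -0.0077, 0.1484]
tool_rot: [1.878, 2.017, 0.49]
contact_force: [0.2, -1.0, 0.8]
opening: 0.0856
```

Run:
```python
from h import *
o=show(); z=o["Rt"][:,2]
C=bw([-.032,.0225,.087]);print(shift(C+.02*z))
for n in ("scene","top"):
    p=imaging.get_image(n); u=proj(p,C).astype(int); a=p["color"][u[1]-30:u[1]+30,u[0]-40:u[0]+40,::-1]
    a=cv2.resize(a,None,fx=9,fy=9,interpolation=cv2.INTER_CUBIC)
    def dot(X,c):
        w=(proj(p,X)-u+[40,30])*9+4; cv2.circle(a,tuple(w.astype(int)),4,c,-1)
    dot(o["tool_pos"],(255,0,255)); dot(o["tool_pos"]+.1*z,(255,255,255))
    ax=-BX*np.sin(.5)+np.array([0,0,np.cos(.5)]); dot(C+.016*ax,(255,255,0)); dot(C-.036*ax,(0,165,255))
    cv2.imwrite(f"pics/{n}2.png",a)
```

```text
t 14.28 q [-0.2156 -0.4135  2.2163  0.1572  0.8692 -1.9305] pos [ 0.5381 -0.0077  0.1484] open 0.0856
R [[-0.067722258228656, 0.8801850734538261, 0.46977434179560473], [0.9976055306978375, 0.06636168369167879, 0.019476448821369202], [-0.01403213674025, 0.46996847065168956, -0.8825716603946757]]
z in bench 0.4694259285371038 -0.026581231823656248 -0.8825716603946757 tilt 0.48882843565150935 F [ 0.1548 -0.9951  0.7686] M [-0.0595  0.2128 -0.0256] torque about tz -0.001177353518624677 F bench 0.05666798564892589 -1.0054194885635452
[ 0.0018 -0.0148  0.0817]
```

View pics/scene2.png

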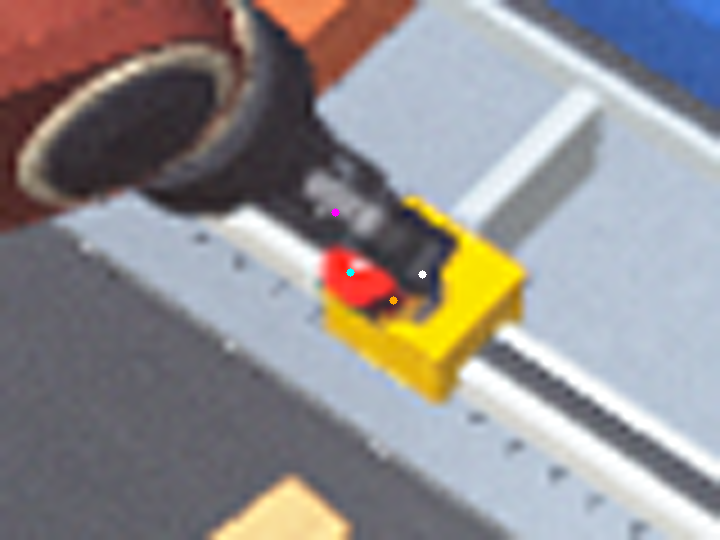

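View pics/top2.png

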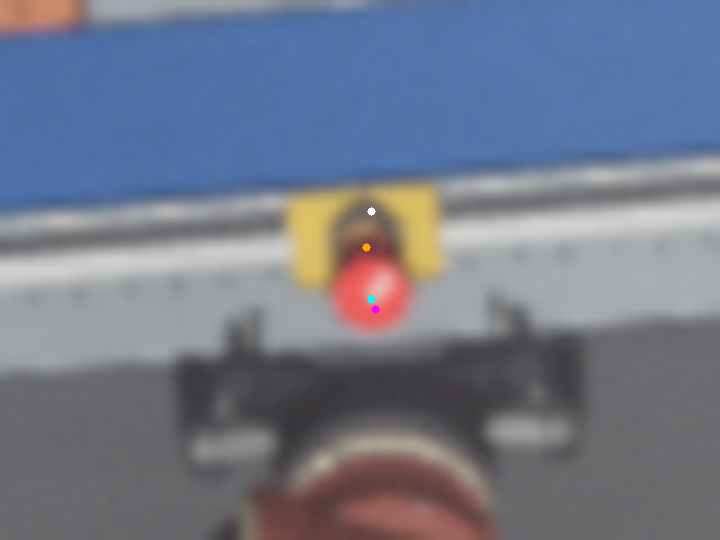

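Call:
step_arm(targets=[0.002, -0.0145, 0.01, 0, 0.002, -0.0145, 0.03, 0, 0.002, -0.0145, 0.05, 0, 0.002, -0.0145, 0.065, 0, 0.002, -0.0145, 0.075, 0, 0.002, -0.0145, 0.08, 0, 0.002, -0.0145, 0.08, 0, 0.002, -0.0145, 0.08, 0])

```text
t: 15.05
tool_pos: [0.5639, -0.0055, 0.0733]
tool_rot: [1.876, 2.014, 0.492]
contact_force: [0.0, -0.3, 0.5]
opening: 0.0854
```

Run:
```python
from h import *
o=show(); z=o["Rt"][:,2]
C=bw([-.0315,.0225,.087]);print(shift(C+.02*z))
for n in ("scene","top"):
    p=imaging.get_image(n); u=proj(p,C).astype(int); a=p["color"][u[1]-30:u[1]+30,u[0]-40:u[0]+40,::-1]
    a=cv2.resize(a,None,fx=9,fy=9,interpolation=cv2.INTER_CUBIC)
    cv2.imwrite(f"pics/{n}3.png",a)
```

```text
t 15.05 q [-0.1975 -0.2209  2.2088  0.1777  0.6801 -1.9509] pos [ 0.5639 -0.0055  0.0733] open 0.0854
R [[-0.06746710009447772, 0.8784704489251864, 0.47300936647176794], [0.9976083698425136, 0.06653561844557847, 0.01872303122432986], [-0.015024341083873044, 0.47314129162782437, -0.8808584377365921]]
z in bench 0.4725717142574947 -0.027647559602670766 -0.8808584377365921 tilt 0.4924116911727625 F [ 0.0068 -0.2836  0.533 ] M [-0.021   0.2221 -0.0105] torque about tz 0.0034729808040919303 F bench -0.020947063678913264 -0.28288637609913986
[ 0.0002 -0.0019  0.0035]
```

View pics/scene3.png

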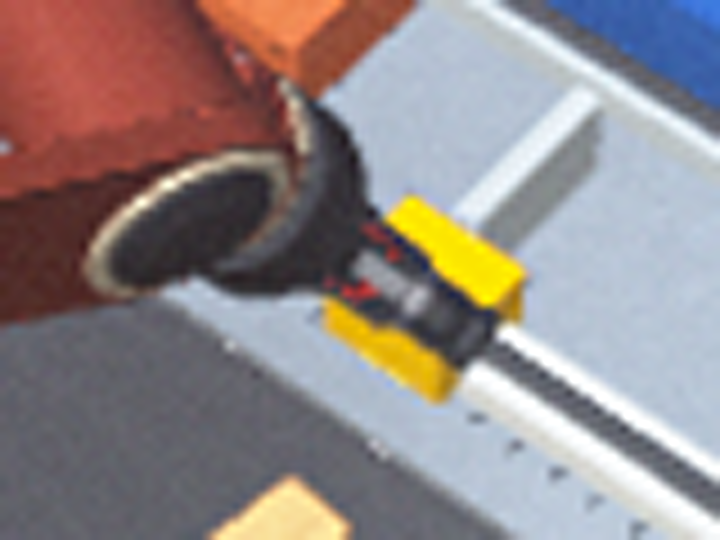

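View pics/top3.png

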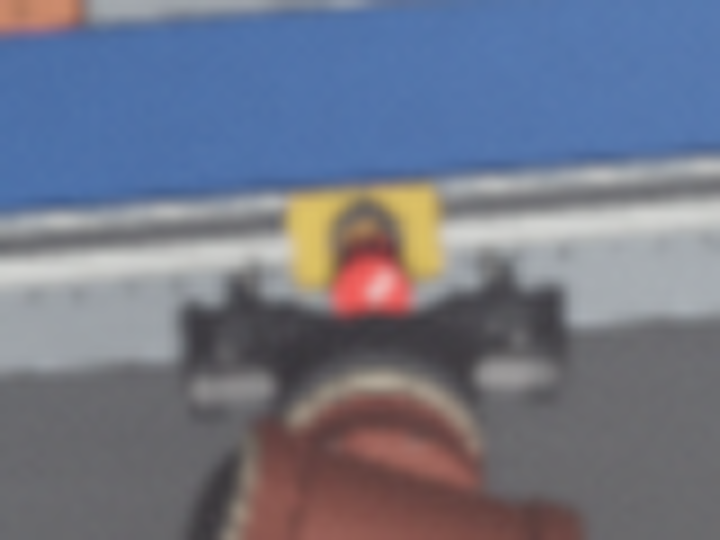

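The fingers straddle the red cap symmetrically in both views (scene ≈(281,217), top ≈(268,197)). I close on it now.

Call:
step_arm(targets=[0, -0.001, 0.003, 0, 0, -0.001, 0.003, 0, 0, -0.001, 0.003, 0, 0, -0.001, 0.003, 0, 0, -0.001, 0.003, 0, 0, -0.001, 0.003, 0, 0, -0.001, 0.003, 0, 0, -0.001, 0.003, 0], grip=0.02, force=35)

```text
t: 15.82
tool_pos: [0.5646, -0.0054, 0.0709]
tool_rot: [1.875, 2.014, 0.493]
contact_force: [-4.2, 1.2, 5.0]
opening: 0.0295
```

Run:
```python
from h import *
o=show(); R=o["Rt"];z=R[:,2]
print('F tool',R.T@o["contact_force"], 'M tool',R.T@o["wrist_torque"])
C=bw([-.0315,.0225,.087]);print(shift(C+.02*z))
print('granite contact: carriage y -0.086 -> BY in tool', R.T@BY, R.T@(-.09*BY))
```

```text
t 15.82 q [-0.1971 -0.2149  2.2086  0.1795  0.6738 -1.9528] pos [ 0.5646 -0.0054  0.0709] open 0.0295
R [[-0.06760496112581899, 0.8781836371623065, 0.4735219832822537], [0.9976025291137484, 0.06653502242252947, 0.01903377779335058], [-0.014790643563741629, 0.4736735059211313, -0.8805763150638078]]
z in bench 0.4731122758933173 -0.027388460119020998 -0.8805763150638078 tilt 0.4930216345680106 F [-4.2272  1.2086  5.0237] M [0.3666 0.5712 0.2007] torque about tz 0.00772860965551176 F bench -4.088670786013278 1.6164539722310725
F tool [ 1.4172 -1.2523 -6.4024] M tool [0.5421 0.455  0.0077]
[ 0.0001 -0.0013  0.001 ]
granite contact: carriage y -0.086 -> BY in tool [ 0.9994 -0.0197 -0.0274] [-0.0899  0.0018  0.0025]
```

Call:
step_arm(targets=[-0.01, 0.0002, 0.0003, 0, -0.02, 0.0004, 0.0006, 0, -0.03, 0.0006, 0.0008, 0, -0.04, 0.0008, 0.0011, 0, -0.05, 0.001, 0.0014, 0, -0.06, 0.0012, 0.0016, 0, -0.07, 0.0014, 0.0019, 0, -0.08, 0.0016, 0.0022, 0, -0.085, 0.0017, 0.0023, 0, -0.085, 0.0017, 0.0023, 0])

```text
t: 16.65
tool_pos: [0.573, -0.0905, 0.0709]
tool_rot: [1.876, 2.013, 0.493]
contact_force: [-0.7, 0.8, 2.1]
opening: 0.0293
```

```bash
cat >> h.py <<'E'
def rep():
    o=show(); R=o["Rt"]; print('F tool',R.T@o["contact_force"], 'M tool',R.T@o["wrist_torque"],'Bpos',bench(o["tool_pos"]),'-BY in tool',-R.T@BY)
E
python3 - <<'E'
from h import *
rep()
P=[]
for n in ("scene","top"):
    p=imaging.get_image(n); u=proj(p,bw([0,-.09,.05])).astype(int); a=p["color"][u[1]-45:u[1]+45,u[0]-60:u[0]+60,::-1]
    cv2.imwrite(f"pics/{n}4.png",cv2.resize(a,None,fx=6,fy=6,interpolation=cv2.INTER_CUBIC))
rep()
E
```

```text
t 16.65 q [-0.3792 -0.1634  2.1652  0.3018  0.7055 -2.2079] pos [ 0.573  -0.0905  0.0709] open 0.0293
R [[-0.06667838314754718, 0.8782229087313005, 0.47358052726053146], [0.9976671919104168, 0.06564432809215223, 0.01873489724854649], [-0.014634459553144269, 0.47372496743243747, -0.8805512408853464]]
z in bench 0.4731412955364325 -0.027691634718498663 -0.8805512408853464 tilt 0.49305907988147374 F [-0.6983  0.7822  2.1211] M [0.2656 0.191  0.1392] torque about tz 0.0067653900435253695 F bench -0.6184058400183235 0.846786402814503
F tool [ 0.7959  0.4429 -2.1838] M tool [0.1708 0.3118 0.0068] Bpos [-0.0213 -0.0637  0.0709] -BY in tool [-0.9994  0.0206  0.0277]
t 16.75 q [-0.3786 -0.1638  2.1655  0.3005  0.7045 -2.2073] pos [ 0.5731 -0.0904  0.0709] open 0.0295
R [[-0.0670553914876224, 0.8779589727975666, 0.4740164728748181], [0.9976206437900405, 0.066624903657178, 0.01772493431910971], [-0.016019536709490162, 0.47407717124632065, -0.8803375546611083]]
z in bench 0.4734763313997965 -0.028739406004472952 -0.8803375546611083 tilt 0.49345551563170864 F [ 0.2775 -1.3732  0.3074] M [-0.0377  0.1953 -0.0143] torque about tz -0.0018476148184969662 F bench 0.14183567497005106 -1.3937155094003848
F tool [-1.3934  0.2979 -0.1634] M tool [ 0.1976 -0.0269 -0.0018] Bpos [-0.0213 -0.0637  0.0709] -BY in tool [-0.9994  0.0196  0.0287]
```

View pics/scene4.png

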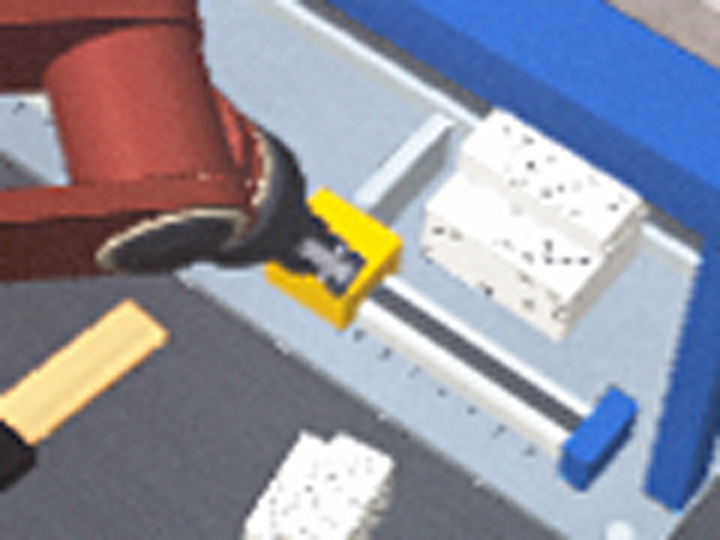

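Call:
step_arm(targets=[-0.002, 0, 0, 0, -0.004, 0, 0, 0, -0.006, 0.0001, 0.0002, 0, -0.008, 0.0002, 0.0002, 0, -0.01, 0.0002, 0.0003, 0, -0.012, 0.0002, 0.0003, 0])

```text
t: 17.25
tool_pos: [0.5741, -0.1014, 0.0709]
tool_rot: [1.875, 2.014, 0.493]
contact_force: [0.1, 5.3, 1.0]
opening: 0.0289
```

Run:
```python
from h import *
rep()
for n in ("scene","top"):
    p=imaging.get_image(n); u=proj(p,bw([.05,-.09,.05])).astype(int); a=p["color"][u[1]-30:u[1]+30,u[0]-40:u[0]+40,::-1]
    cv2.imwrite(f"pics/{n}5.png",cv2.resize(a,None,fx=9,fy=9,interpolation=cv2.INTER_CUBIC))
```

```text
t 17.25 q [-0.4015 -0.1539  2.1569  0.3166  0.7109 -2.2398] pos [ 0.5741 -0.1014  0.0709] open 0.0289
R [[-0.06784434190045979, 0.8781036919382498, 0.47363599047845684], [0.9975944826824891, 0.0664752196455623, 0.019654345436344506], [-0.014226503208815106, 0.4738300870327776, -0.8805013658302637]]
z in bench 0.4732864543951744 -0.026782024887683026 -0.8805013658302637 tilt 0.49321061008672046 F [0.1098 5.2716 0.9524] M [0.9902 0.1178 0.5441] torque about tz -0.007761662675508622 F bench 0.6250920931540843 5.23556717904612
F tool [ 5.2379  0.8981 -0.6829] M tool [ 0.0426  1.1351 -0.0078] Bpos [-0.0213 -0.0747  0.0709] -BY in tool [-0.9994  0.0198  0.0268]
```

View pics/scene5.png

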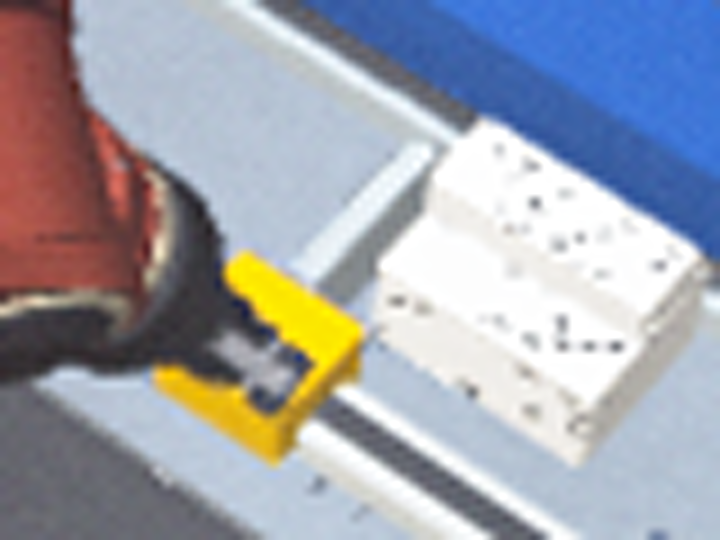

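View pics/top5.png

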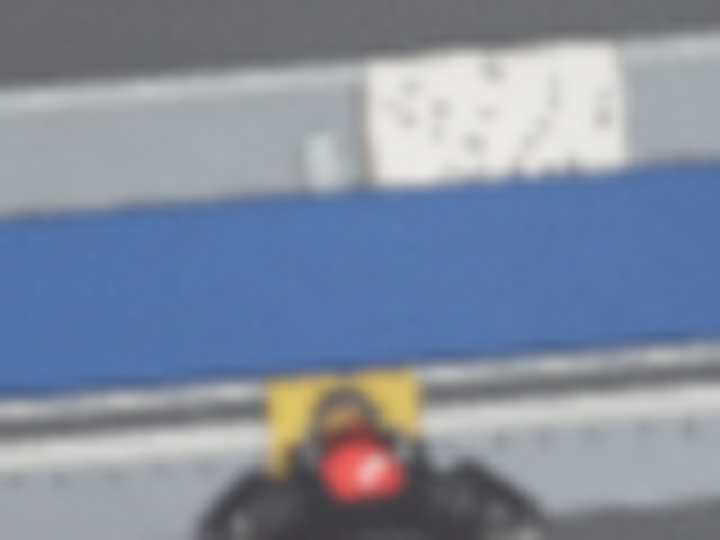

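Call:
step_arm(targets=[-0.001, 0, 0, 0, -0.002, 0, 0, 0, -0.003, 0.0001, 0.0001, 0, -0.004, 0.0001, 0.0001, 0, -0.005, 0.0001, 0.0001, 0])

```text
t: 17.77
tool_pos: [0.5746, -0.1062, 0.0709]
tool_rot: [1.875, 2.015, 0.494]
contact_force: [0.1, 5.4, 2.1]
opening: 0.0293
```

Call:
step_arm(targets=[-0.001, 0, 0, 0, -0.002, 0, 0, 0])

```text
t: 17.93
tool_pos: [0.5747, -0.1076, 0.0709]
tool_rot: [1.876, 2.015, 0.495]
contact_force: [1.0, 5.7, 1.1]
opening: 0.0292
```

Call:
step_arm(targets=[-0.0005, 0, 0, 0, -0.001, 0, 0, 0])

```text
t: 18.1
tool_pos: [0.5747, -0.1082, 0.0708]
tool_rot: [1.876, 2.016, 0.495]
contact_force: [0.9, 4.4, 1.7]
opening: 0.0291
```

Call:
step_arm(targets=[-0.0005, 0, 0, 0, -0.001, 0, 0, 0])

```text
t: 18.27
tool_pos: [0.5748, -0.1089, 0.0709]
tool_rot: [1.876, 2.016, 0.496]
contact_force: [0.0, 4.2, 1.8]
opening: 0.0293
```

Call:
step_arm(targets=[-0.0006, 0, 0, 0, -0.0012, 0, 0, 0])

```text
t: 18.43
tool_pos: [0.5749, -0.1098, 0.0709]
tool_rot: [1.876, 2.017, 0.497]
contact_force: [0.3, 5.6, 1.5]
opening: 0.029
```

Run:
```python
from h import *
rep()
for n in ("top",):
    p=imaging.get_image(n); u=proj(p,bw([.05,-.09,.05])).astype(int); a=p["color"][u[1]-30:u[1]+30,u[0]-40:u[0]+40,::-1]
    cv2.imwrite(f"pics/{n}6.png",cv2.resize(a,None,fx=9,fy=9,interpolation=cv2.INTER_CUBIC))
```

```text
t 18.43 q [-0.4195 -0.1456  2.1496  0.3309  0.7171 -2.2668] pos [ 0.5749 -0.1098  0.0709] open 0.029
R [[-0.06937178937569734, 0.8780987139357814, 0.4734239151364672], [0.9975236424672917, 0.0665678754679717, 0.022700235119213014], [-0.011581776962143159, 0.4738263041875236, -0.8805421602072168]]
z in bench 0.47337341624799495 -0.023729999732636155 -0.8805421602072168 tilt 0.49326790937378817 F [0.3478 5.638  1.4847] M [0.9141 0.0336 0.4209] torque about tz 0.06289250467160579 F bench 0.897762515412036 5.576879732276438
F tool [ 5.5827  1.3842 -1.0147] M tool [-0.0347  1.0044  0.0629] Bpos [-0.0213 -0.0831  0.0709] -BY in tool [-0.9995  0.0197  0.0237]
```

View pics/top6.png

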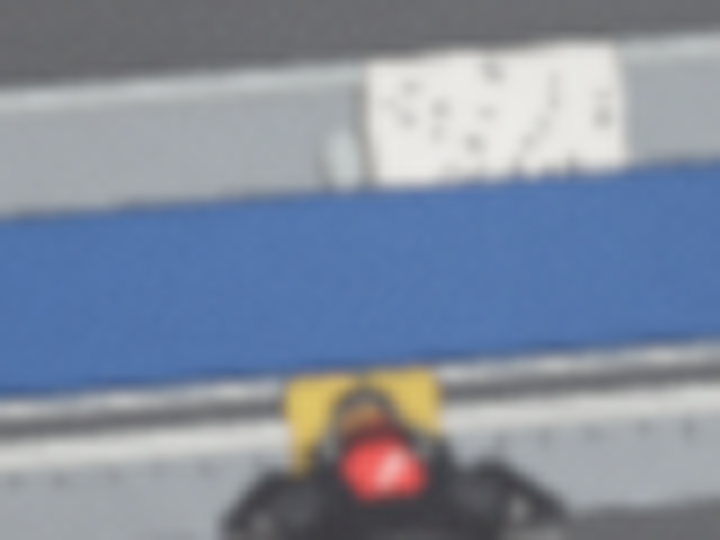

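Call:
step_arm(targets=[-0.0006, 0, 0, 0, -0.0012, 0, 0, 0])

```text
t: 18.65
tool_pos: [0.575, -0.1109, 0.0709]
tool_rot: [1.876, 2.017, 0.497]
contact_force: [-0.3, 6.4, 2.0]
opening: 0.0291
```

Call:
step_arm(targets=[-0.0005, 0, 0, 0, -0.001, 0, 0, 0])

```text
t: 18.82
tool_pos: [0.5751, -0.1116, 0.0709]
tool_rot: [1.876, 2.017, 0.497]
contact_force: [1.7, 4.9, 1.9]
opening: 0.0292
```

Call:
step_arm(targets=[-0.0005, 0, 0, 0, -0.001, 0, 0, 0])

```text
t: 18.98
tool_pos: [0.5752, -0.1124, 0.0709]
tool_rot: [1.876, 2.017, 0.498]
contact_force: [0.4, 3.9, 1.5]
opening: 0.0293
```

Call:
step_arm(targets=[-0.0005, 0, 0, 0, -0.0008, 0, 0, 0])

```text
t: 19.15
tool_pos: [0.5752, -0.113, 0.0708]
tool_rot: [1.876, 2.017, 0.498]
contact_force: [-0.2, 5.0, 1.9]
opening: 0.0288
```

Call:
step_arm(targets=[-0.0005, 0, 0, 0, -0.0008, 0, 0, 0])

```text
t: 19.32
tool_pos: [0.5753, -0.1136, 0.0709]
tool_rot: [1.876, 2.018, 0.498]
contact_force: [0.9, 5.4, 2.6]
opening: 0.0296
```

Call:
step_arm(targets=[-0.0005, 0, 0, 0, -0.0008, 0, 0, 0])

```text
t: 19.48
tool_pos: [0.5754, -0.1141, 0.0709]
tool_rot: [1.876, 2.018, 0.499]
contact_force: [0.8, 6.2, 2.9]
opening: 0.0292
```

Call:
step_arm(targets=[-0.0005, 0, 0, 0, -0.0008, 0, 0, 0])

```text
t: 19.65
tool_pos: [0.5754, -0.1141, 0.0709]
tool_rot: [1.877, 2.019, 0.501]
contact_force: [-0.7, 7.8, 3.8]
opening: 0.0292
```

The plate is in contact: the position stopped advancing at y=-0.1141 and the force rose from about 5 N to 7.8 N. I keep this light push and start turning.

Call:
step_arm(targets=[-0.001, 0, 0, 0.05, -0.001, 0, 0, 0.15, -0.001, 0, 0, 0.25, -0.001, 0, 0, 0.35, -0.001, 0, 0, 0.45])

```text
t: 20.07
tool_pos: [0.5753, -0.1145, 0.0708]
tool_rot: [2.341, 1.583, 0.612]
contact_force: [-1.1, 6.7, 3.3]
opening: 0.0293
```

Run:
```python
from h import *
rep()
```

```text
t 20.07 q [-0.4314 -0.1397  2.1444  0.3432  0.7241 -1.8315] pos [ 0.5753 -0.1145  0.0708] open 0.0293
R [[0.32161988279243287, 0.820618616109898, 0.47238304148906285], [0.925114229454166, -0.37865929142377425, 0.027942860982186846], [0.2018026596802093, 0.4280212937603935, -0.8809503156442322]]
z in bench 0.47285049221997705 -0.018410686398200548 -0.8809503156442322 tilt 0.49261394777790585 F [-1.069   6.7273  3.3381] M [1.0207 0.1539 0.5851] torque about tz -0.028954716668684155 F bench -0.4056061613997043 6.799661246899862
F tool [ 6.5534 -1.9958 -3.2577] M tool [ 0.5887  1.0298 -0.029 ] Bpos [-0.0214 -0.0879  0.0708] -BY in tool [-0.8892  0.4571  0.0184]
```

Call:
step_arm(targets=[-0.0009, 0.0005, 0, 0.1, -0.0009, 0.0005, 0, 0.2, -0.0009, 0.0005, 0, 0.3, -0.0009, 0.0005, 0, 0.36])

```text
t: 20.4
tool_pos: [0.575, -0.1148, 0.0706]
tool_rot: [2.652, 1.161, 0.682]
contact_force: [-2.9, 6.3, 4.0]
opening: 0.0296
```

Run:
```python
from h import *
rep()
```

```text
t 20.4 q [-0.4328 -0.139   2.1438  0.3447  0.7262 -1.4698] pos [ 0.575  -0.1148  0.0706] open 0.0296
R [[0.5925915048059542, 0.6531986645578624, 0.4713457468267216], [0.7296554350317298, -0.6831819265731776, 0.029417704404296918], [0.3412305006303975, 0.32648730423032807, -0.8814577616743422]]
z in bench 0.47196247807598035 -0.016841427268443843 -0.8814577616743422 tilt 0.4915913868372057 F [-2.8704  6.2515  4.0065] M [1.0576 0.335  0.5737] torque about tz 0.002635299377488674 F bench -2.2449392668165915 6.502308382408955
F tool [ 4.2276 -4.8377 -4.7006] M tool [1.0669 0.6493 0.0026] Bpos [-0.0217 -0.0881  0.0706] -BY in tool [-0.6682  0.7438  0.0168]
```

Call:
step_arm(targets=[-0.0007, 0.0007, 0, 0.1, -0.0007, 0.0007, 0, 0.2])

```text
t: 20.57
tool_pos: [0.5748, -0.115, 0.0705]
tool_rot: [2.798, 0.898, 0.714]
contact_force: [-1.6, 7.3, 5.2]
opening: 0.029
```

Run:
```python
from h import *
rep()
```

```text
t 20.57 q [-0.434  -0.1384  2.1433  0.3468  0.7284 -1.2676] pos [ 0.5748 -0.115   0.0705] open 0.029
R [[0.7129639425825763, 0.51991279837258, 0.47050302726497073], [0.575349968657134, -0.817308337213919, 0.03129689260699346], [0.40081770188371657, 0.24839034604632199, -0.8818431866537523]]
z in bench 0.4713076678217625 -0.014888801320679516 -0.8818431866537523 tilt 0.49083210121716647 F [-1.5545  7.3096  5.1681] M [1.1873 0.2078 0.6564] torque about tz -0.013747457036068689 F bench -0.8318110375059795 7.4265879319996015
F tool [ 5.1687 -5.4987 -5.06  ] M tool [ 1.2292  0.6105 -0.0137] Bpos [-0.0219 -0.0882  0.0705] -BY in tool [-0.5028  0.8643  0.0149]
```

Call:
step_arm(targets=[-0.0005, 0.0008, 0, 0.1, -0.0005, 0.0008, 0, 0.2])

```text
t: 20.73
tool_pos: [0.5747, -0.115, 0.0704]
tool_rot: [2.92, 0.617, 0.739]
contact_force: [-1.6, 7.7, 3.9]
opening: 0.029
```

Run:
```python
from h import *
rep()
```

```text
t 20.73 q [-0.4352 -0.1379  2.1428  0.3488  0.7307 -1.065 ] pos [ 0.5747 -0.115   0.0704] open 0.029
R [[0.8039545272414566, 0.3648568220379258, 0.4696132638036871], [0.3968856785290139, -0.9172672634011512, 0.033204301997290575], [0.44287568945080996, 0.15968802993633688, -0.8822476164821991]]
z in bench 0.47060880064366034 -0.01290348666889242 -0.8822476164821991 tilt 0.4900250423500441 F [-1.6326  7.7343  3.8865] M [1.1905 0.241  0.6559] torque about tz -0.011548232647112642 F bench -0.8680686053568476 7.856905701972747
F tool [ 3.4783 -7.0694 -3.9388] M tool [ 1.3432  0.3181 -0.0115] Bpos [-0.0221 -0.0883  0.0704] -BY in tool [-0.3163  0.9486  0.0129]
```

Call:
step_arm(targets=[-0.0003, 0.0009, 0, 0.1, -0.0003, 0.0009, 0, 0.2])

```text
t: 20.9
tool_pos: [0.5744, -0.1151, 0.0703]
tool_rot: [3.017, 0.321, 0.757]
contact_force: [-2.1, 8.0, 5.2]
opening: 0.0295
```

Run:
```python
from h import *
rep()
```

```text
t 20.9 q [-0.4363 -0.1373  2.1422  0.3508  0.7332 -0.8625] pos [ 0.5744 -0.1151  0.0703] open 0.0295
R [[0.8617477644181473, 0.1945955272013172, 0.4685332126045781], [0.20185611241144288, -0.9787805306003265, 0.035253124682531896], [0.4654512868200756, 0.06419699144807811, -0.8827422307143526]]
z in bench 0.46973439508908055 -0.010758818882409775 -0.8827422307143526 tilt 0.4890206884134196 F [-2.1055  7.9726  5.1934] M [1.2871 0.2541 0.7011] torque about tz -0.006904227790699113 F bench -1.3153688098541698 8.14032709148566
F tool [ 2.2122 -7.8797 -5.2899] M tool [ 1.4868  0.0468 -0.0069] Bpos [-0.0223 -0.0883  0.0703] -BY in tool [-0.1166  0.9931  0.0108]
```

Call:
step_arm(targets=[-0.0001, 0.0008, 0, 0.1, -0.0001, 0.0008, 0, 0.2])

```text
t: 21.07
tool_pos: [0.5742, -0.115, 0.0701]
tool_rot: [-3.014, -0.011, -0.748]
contact_force: [-1.6, 7.5, 4.3]
opening: 0.0292
```

Run:
```python
from h import *
rep()
```

```text
t 21.07 q [-0.4372 -0.1368  2.1418  0.3525  0.7355 -0.6595] pos [ 0.5742 -0.115   0.0701] open 0.0292
R [[0.8838716391150446, 0.01597954123127844, 0.46745650046835596], [-0.001608188325269157, -0.9993065058320775, 0.037201090467811324], [0.4677267784705027, -0.033632746895275845, -0.8832329811764751]]
z in bench 0.4688534444131957 -0.008714850773175822 -0.8832329811764751 tilt 0.4880124168629195 F [-1.6342  7.4722  4.3152] M [1.2282 0.2548 0.7168] torque about tz -0.049452070573876024 F bench -0.8952882968776629 7.596214491854672
F tool [ 0.5619 -7.6382 -4.2973] M tool [ 1.4204 -0.2591 -0.0495] Bpos [-0.0226 -0.0882  0.0701] -BY in tool [0.0881 0.9961 0.0087]
```

Total about 1.62 rad. The torque may be starting to rise, so I continue in small steps.

Call:
step_arm(targets=[0.0001, 0.0008, 0, 0.08, 0.0001, 0.0008, 0, 0.15])

```text
t: 21.23
tool_pos: [0.574, -0.1149, 0.0701]
tool_rot: [-2.97, 0.216, -0.731]
contact_force: [-0.9, 7.5, 5.8]
opening: 0.029
```

Run:
```python
from h import *
rep()
```

```text
t 21.23 q [-0.438  -0.1363  2.1413  0.3542  0.7378 -0.508 ] pos [ 0.574  -0.1149  0.0701] open 0.029
R [[0.8765422985375962, -0.11853579390093091, 0.46650065856191814], [-0.15435170636361692, -0.9872392305467085, 0.03916953423494759], [0.45590475937093167, -0.10633892623973112, -0.8836531464036744]]
z in bench 0.46809478764411033 -0.0066623292699507525 -0.8836531464036744 tilt 0.4871452979878247 F [-0.9087  7.4672  5.7539] M [1.2171 0.2119 0.8378] torque about tz -0.16424310158944994 F bench -0.17370249847808125 7.520290703303204
F tool [ 0.6741 -7.8761 -5.2158] M tool [ 1.4161 -0.4426 -0.1642] Bpos [-0.0227 -0.0881  0.0701] -BY in tool [0.2394 0.9709 0.0067]
```

Call:
step_arm(targets=[0.0002, 0.0006, 0, 0.1, 0.0002, 0.0006, 0, 0.2, 0.0002, 0.0006, 0, 0.3, 0.0002, 0.0006, 0, 0.4])

```text
t: 21.57
tool_pos: [0.5737, -0.1145, 0.0699]
tool_rot: [-2.785, 0.785, -0.67]
contact_force: [-2.3, 8.0, 5.0]
opening: 0.0292
```

Run:
```python
from h import *
rep()
```

```text
t 21.57 q [-0.4384 -0.136   2.141   0.3555  0.7405 -0.1049] pos [ 0.5737 -0.1145  0.0699] open 0.0292
R [[0.7603357583554287, -0.45341778557370727, 0.4650826230805784], [-0.5302667423233652, -0.846823517148702, 0.04131722146597279], [0.3751089395786796, -0.27803280836861344, -0.8843025731721132]]
z in bench 0.4668936927338098 -0.0043862018383034685 -0.8843025731721132 tilt 0.4857799095449139 F [-2.2912  8.0259  4.97  ] M [1.3676 0.257  0.9478] torque about tz -0.19148967991989688 F bench -1.4949661716098113 8.211615778197494
F tool [-4.1337 -7.1395 -5.129 ] M tool [ 1.2591 -1.1013 -0.1915] Bpos [-0.023  -0.0877  0.0699] -BY in tool [0.6021 0.7984 0.0044]
```

Call:
step_arm(targets=[0.0003, 0.0003, 0, 0.1, 0.0003, 0.0003, 0, 0.2, 0.0003, 0.0003, 0, 0.3, 0.0003, 0.0003, 0, 0.36])

```text
t: 21.9
tool_pos: [0.5735, -0.1142, 0.0699]
tool_rot: [-2.539, 1.246, -0.597]
contact_force: [-2.7, 6.1, 6.3]
opening: 0.0289
```

Run:
```python
from h import *
rep()
```

```text
t 21.9 q [-0.4386 -0.136   2.1407  0.3563  0.7427  0.258 ] pos [ 0.5735 -0.1142  0.0699] open 0.0289
R [[0.550264172106133, -0.6941352802258266, 0.4640964917365404], [-0.79666879000578, -0.6028951283708821, 0.04285210866904601], [0.25005635350272176, -0.3933111706174518, -0.8847475024776568]]
z in bench 0.4660624712946984 -0.002762193010429182 -0.8847475024776568 tilt 0.48483711079549313 F [-2.6586  6.0899  6.2842] M [1.1973 0.2507 0.8214] torque about tz -0.16033951833665896 F bench -2.0500148828474005 6.320797273090925
F tool [-4.7432 -4.2978 -6.5328] M tool [ 0.6645 -1.3053 -0.1603] Bpos [-0.0232 -0.0874  0.0699] -BY in tool [0.8467 0.5321 0.0028]
```

Call:
step_arm(targets=[0, 0, 0, 0, 0, 0, 0, 0, 0, 0, 0, 0, 0, 0, 0, 0, 0, 0, 0, 0, 0, 0, 0, 0], grip=0.055)

```text
t: 22.4
tool_pos: [0.5734, -0.1145, 0.0698]
tool_rot: [-2.54, 1.246, -0.597]
contact_force: [0.0, -0.2, 0.2]
opening: 0.055
```

Run:
```python
from h import *
rep()
```

```text
t 22.4 q [-0.4389 -0.1358  2.1407  0.356   0.7424  0.2577] pos [ 0.5734 -0.1145  0.0698] open 0.055
R [[0.5503004304880288, -0.694159032691722, 0.464017966825836], [-0.7965486037162786, -0.603080921336725, 0.042470274749446785], [0.25035925811189147, -0.3929842740519517, -0.8848070988783505]]
z in bench 0.4659469633025535 -0.0031345117012147603 -0.8848070988783505 tilt 0.484707138607449 F [ 0.0167 -0.2226  0.1919] M [-0.0419  0.1958 -0.0396] torque about tz 0.02391288614915085 F bench -0.005173264688739124 -0.22314858247692898
F tool [ 0.2345  0.0472 -0.1715] M tool [-0.1889 -0.0735  0.0239] Bpos [-0.0233 -0.0876  0.0698] -BY in tool [0.8466 0.5323 0.0031]
```

Call:
step_arm(targets=[0, 0, -0.01, 0, 0, 0, -0.025, 0, 0, 0, -0.045, 0, 0, 0, -0.07, 0, 0, 0, -0.1, 0, 0, 0, -0.13, 0, 0, 0, -0.16, 0, 0, 0, -0.18, 0, 0, 0, -0.18, 0, 0, 0, -0.18, 0])

```text
t: 23.23
tool_pos: [0.4903, -0.1227, 0.2306]
tool_rot: [-2.539, 1.246, -0.602]
contact_force: [0.2, -0.0, -0.5]
opening: 0.0551
```

Run:
```python
from h import *
rep()
for n,(x0,y0) in (("scene",(250,150)),("top",(200,120))):
    p=imaging.get_image(n); a=p["color"][y0:y0+110,x0:x0+150,::-1]
    cv2.imwrite(f"pics/{n}7.png",cv2.resize(a,None,fx=5.3,fy=5.3,interpolation=cv2.INTER_CUBIC))
    P=bench(cloud(p)); hsv=cv2.cvtColor(p["color"],cv2.COLOR_RGB2HSV); H,S,V=[hsv[...,i].astype(int) for i in range(3)]
    roi=(abs(P[...,0])<.15)&(abs(P[...,1])<.32)&(p["depth"]>0)
    m=roi&(S<40)&(V>170)&(P[...,2]>.075)&(P[...,2]<.11)&(P[...,1]<-.05)&(P[...,0]>.03)
    print(n,'white',m.sum(),P[m].mean(0),np.percentile(P[m],3,0),np.percentile(P[m],97,0))
```

```text
t 23.23 q [-0.5509 -0.5662  2.1775  0.3108  1.1463  0.288 ] pos [ 0.4903 -0.1227  0.2306] open 0.0551
R [[0.5490895390192255, -0.6933944051672599, 0.4665885521767508], [-0.7963751217542651, -0.6034520417203314, 0.040401717716490926], [0.2535494894306319, -0.393763675605439, -0.88355125724723]]
z in bench 0.46830282031860315 -0.0054446577928847885 -0.88355125724723 tilt 0.4873768290705496 F [ 0.2461 -0.0244 -0.4853] M [-0.0152  0.2149  0.064 ] torque about tz -0.054926814902759365 F bench 0.2425741935735422 -0.048393837443328654
F tool [0.0316 0.0352 0.5427] M tool [-0.1633 -0.1444 -0.0549] Bpos [-0.1068 -0.0877  0.2306] -BY in tool [0.8463 0.5327 0.0054]
scene white 303 [ 0.0969 -0.1447  0.0865] [ 0.0802 -0.1914  0.077 ] [ 0.1165 -0.0961  0.0933]
top white 381 [ 0.1057 -0.1412  0.0865] [ 0.0828 -0.1886  0.0794] [ 0.1282 -0.0938  0.0936]
```

View pics/scene7.png

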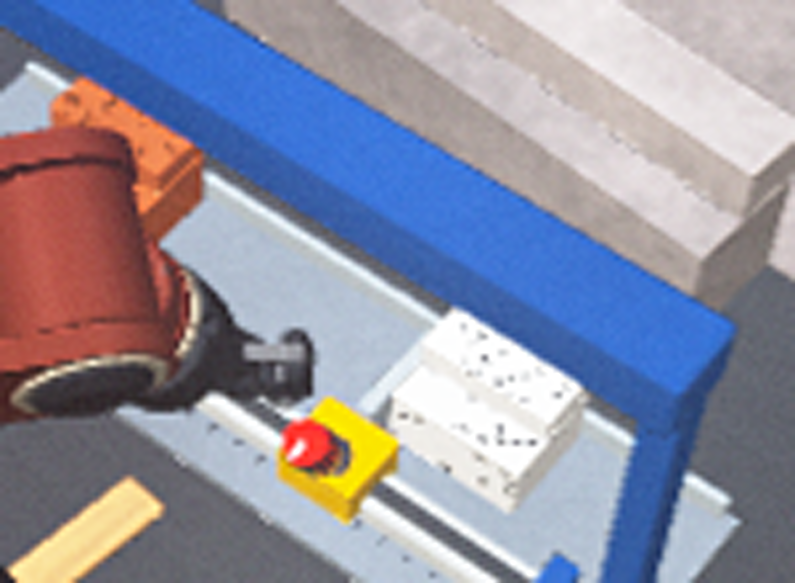

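View pics/top7.png

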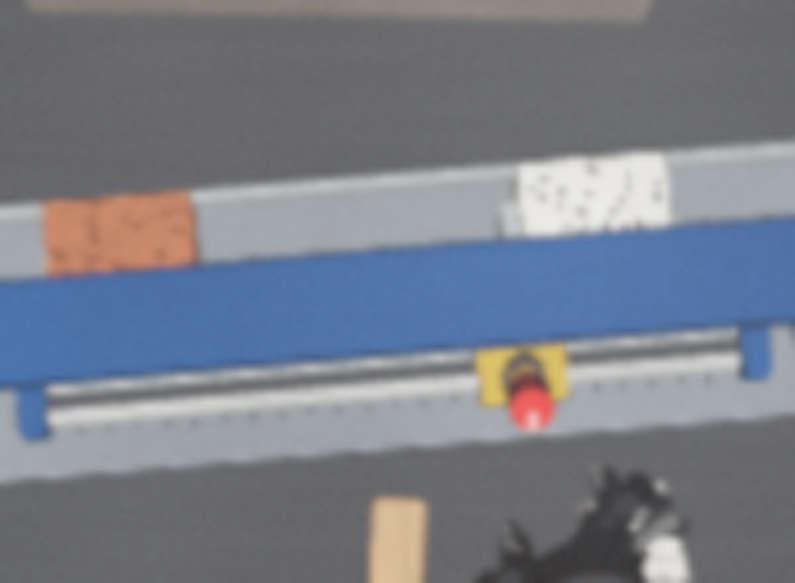

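Both views show the plate against the granite end, at scene ≈(323,223) and top ≈(297,161). The granite has not moved measurably and the gripper is clear, so I hand in.

```bash
python3 -c "
from station import ticket
print(ticket.finish_job())"
```

```text
the job is handed in; nothing more can be done
None
```

I slid the yellow carriage along its rail until its stop plate touched the speckled granite. I then locked it with the red cap, let go, backed off and handed in at about 23.3 s.

- **Contact:** the carriage rubbed at about 5 N. It then stopped advancing at 7.8 N, so it bears on the granite with roughly 2–3 N. I kept that light push on while the spindle tightened.
- **Lock:** the cap turned clockwise freely for about 1.6–1.75 rad, then the torque rose to 0.16–0.19 N m. I turned it on from there; the estimated clutch slip is 0.77–0.92 rad, about an eighth of a turn. I had no direct reading of the slip angle.
- **Last checks:** after letting go, the force on the tool was about 0 N. The top camera put the granite within 0.3 mm of where it started, and both pictures show the plate against it. I measured only the granite: the sandstone and the bystanders were neither measured nor photographed in full afterwards, though the arm felt no unexpected contact.

**Not ideal:**
- **Joint range:** the move commands cannot tilt the tool, so I tilted it by commanding poses out of reach. In the first try joint 3 read 0.055 rad, against its 0.06 limit, for a moment. That may count as passing its range. I then used joint 5's upper limit instead, reading 2.619 of 2.62.
- **Tool angle:** the tool ended up about 1–2 degrees off the cap's axis.

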